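# Shingle resin sample boards in a display case

### The arm

A 6-joint arm with a two-finger parallel gripper is mounted at the origin on the work surface. World frame = base frame: x ahead of the robot, y to its left, z up, the work surface at z = 0. Lengths are in mm, angles in rad, forces in N, time in s.
With the tool pointing down it reaches from about 350 to 925 mm from the base axis. Payload 6.4 kg.
Tool frame: the origin (TCP) lies midway between the tips of the shut fingers; the grasp point (between the pads) lies grip_point_offset behind it (grip_point_offset is the distance from the TCP to the grasp point, in mm); z points along the fingers, y is the direction in which the jaws open and shut (so a half turn about z gives the same grasp; the last joint's range is limited). The gripper opens to 85 mm and grips with 20 to 120 N. Pads are 22 mm wide; open, the fingers measure 114 mm over their backs; the gripper's body (76 mm by 85 mm) begins 54 mm behind the grasp point. The pads swing forward as they close: fully open they stand 13 mm farther back than shut.
Start: joints at [-1.277, 0.245, 1.558, -0, 1.339, -0.174], TCP at [293.107, -580.174, 231.29] pointing down, gripper open.
Joint ranges: [-3.13, 3.13], [-1.02, 2.26], [0.13, 2.54], [-0.95, 4.09], [0.21, 2.88], [-2.74, 2.74]. Speed limits (rad/s): [2.57, 2.57, 3.14, 3.14, 3.14, 3.14].

### API

Orientations are given as a rotation vector (axis times angle).
In Python, from plant import sense, get_image, close_job, grip_point_offset gives the robot as it stands. The module is installed in compiled form; this text tells all that it offers.
- The arm moves only by the tool drive_tool, never from a script. Its argument "motion" is a list of rows, each an object of numbers: "tx", "ty", "tz": the shift along the tool's x, y, z in mm; "twist": the turn about the tool's z in rad; "grip": the gripper's target within -1 to 1 (fully open at 1, half-way at 0, shut at -1). In form: [{"tx": .., "ty": .., "tz": .., "twist": .., "grip": ..}, ...]. A call has 1 to 10 rows; each row shifts and turns the pose as measured when the row begins, along the tool's axes as they then stand; what a row does not reach is not made up. A row lasts 1/12 s, in which the tool goes at most 41.7 mm and 7.16 degrees, less where a joint would pass 70% of its speed; a pose out of reach is approached as far as the arm can. A call with a gripper value outside its range is refused whole. The fingers move at their own pace and stop on an object; "grip_force" is the grip in N (left out, the last holds). Time passes only in rows, so rows that do not move let the fingers close. It gives the time, the measured TCP pose, the force and the opening at its end, in the units of the state.
- sense(): the state, without advancing time (a new reading comes with each control period).
- get_image(name): name is "side" or "top"; returns a dict with "color" (384x512x3 uint8, blue, green, red), "z_map" (384x512 float32, mm along the optical axis (not along the pixel's ray), 0 where there is no reading), "mtx" (3x3 intrinsics, pixels), "camera_from_world" (4x4, takes a point from world to camera coordinates). Camera axes: x right, y down, z forward; pixel columns grow to the right and rows downward; lengths in mm; the calibration is good to about 2 mm. A picture is of the moment at which its call begins.
- close_job(): hands the job in, once; it reports no verdict.
The state is a dict: "clock": time; "q": joint angles; "joint_vel": joint speeds; "joint_efforts": joint torques, N m; "tool_pos": TCP position; "eef_rot": TCP orientation; "contact_force": force on the tool from outside, world axes, zero at the start; "ft_torque": the same for the moment, N m; "gripper_width": opening from 0.0 (shut) to 1.0 (fully open).
Only numpy, scipy, OpenCV 4.12 (cv2) and the standard library are available. Lean on these libraries where they do the work, as an engineer would, in place of code of your own. Each camera call takes 0.05 s, during which the arm holds its last target.

### The job

Lift the clear lid of the sample case by its bow handle until it leans back on its stop, and leave it open. Then lay the two sample boards from the table into the case, shingled rightwards (as the robot sees it) from the board already there: each one, in line with the row, overlaps the right-hand end of the one before by about a third of its length and rests on it, with its own right-hand end down on the case floor. Lay the boards down, do not drop them; keep the first board where it is, and do not disturb the other things on the table.

Things in the scene. Friction and masses are not known exactly. Their poses are not given: they have to be found in the camera images.
- case: shallow wooden sample case fixed to the table, 158 mm deep (its x, away from the robot) x 306 mm long (its y, to the left) x 40 mm high without the lid; origin at the centre of its underside. Walls 8 mm thick, grey felt floor 10 mm above the origin, so the bay inside is 142 x 290 mm and 30 mm deep. It may stand a little turned.
- lid (a joint): hinge of the case's lid (clear sheet in a wooden frame, 158 x 306 x 10 mm, 250 g, lying on top of the case when shut). 0 = shut, grows as it opens upwards and away from the robot, 1.95 rad = leaning back on its stop. Free hinge with light damping: let go before it is past upright, it falls shut; past upright it falls back on the stop and stays, its handle then reaching up to 225 mm above the table.
- lid_handle (a point): middle of the brass bow handle on the lid's front edge: a round bar 10 mm thick and 96 mm long, parallel to the case's y, standing 35 mm off the lid's edge. With the lid shut it lies 193 mm in front of the hinge line and 5 mm above it (45 mm above the table); it swings about the hinge with the lid.
- lid_hinge (a point): middle of the lid's hinge line, on the top rear edge of the case (case frame x = +79 mm, y = 0, z = 40 mm); the hinge line runs along the case's y.
- sample_first: the first sample board: flat oblong wood-fibre board with a glossy white resin face with a blue and a gold streak, 110 x 55 x 8 mm, about 50 g; origin at the centre of its underside, x along its 110 mm length, y along its 55 mm width, z up out of the resin face. It lies flat on the case floor near the left end of the bay, its x along the case's -y, that is, pointing to the right, the way the row is to go.
- sample_a: Sample board: flat oblong wood-fibre board with a glossy white resin face with a blue and a gold streak, 110 x 55 x 8 mm, about 50 g; origin at the centre of its underside, x along its 110 mm length, y along its 55 mm width, z up out of the resin face. Lies flat on the table to the right of the case; like sample_b in all respects, and the two may be laid in either order and either way round.
- sample_b: The other loose sample board: flat oblong wood-fibre board with a glossy white resin face with a blue and a gold streak, 110 x 55 x 8 mm, about 50 g; origin at the centre of its underside, x along its 110 mm length, y along its 55 mm width, z up out of the resin face. Lies flat on the table to the right of the case.
- mixing_cup: Bystander, to be left alone: clear plastic mixing cup, 80 mm across, 105 mm tall, with a wooden stir stick standing in it to 150 mm; origin at the underside.
- palette_knife: Bystander, to be left alone: palette knife with a dark round wooden handle, 205 mm long, lying to the left of the case; origin at the table, 30 mm from the handle's end towards the blade, x towards the blade.
- mica_jar: Bystander, to be left alone: low clear jar with a white lid, 68 mm across, 55 mm tall; origin at the underside.
- resin_bottle: Bystander, to be left alone: white bottle with a black cap, 68 mm across, 190 mm tall; origin at the underside.
- tape_roll: Bystander, to be left alone: roll of pale paper tape lying flat, 104 mm across, 25 mm tall; origin at the underside.
- jar_cap: Bystander, to be left alone: brass screw cap lying mouth up, 48 mm across, 16 mm tall; origin at the underside.
Not all that is in view belongs to the job. What is shaped like the sample_a but black or turquoise is not meant.

How it is judged (in metres and radians):
On the way, in this order (a step that is already met when the one before it is completed fails the run):
1. the lid leans back on its stop (value of joint lid above 1.9 rad), for 0.2 s.
2. one sample board lies shingled on the first board, let go (((angle between sample_a's own z axis and vertical between 0.04 and 0.2 rad and y of sample_a in the frame of sample_first between -0.015 and 0.015 m and angle between the x axis of sample_a and the x axis of sample_first, either way round below 0.2 rad and contact force between sample_a and case above 0.01 N and contact force between the fingers and sample_a below 0.05 N and linear speed of sample_a below 0.02 m/s and contact force between sample_a and sample_first above 0.02 N and horizontal distance between sample_a and sample_first between 0.055 and 0.093 m and x of sample_a in the frame of sample_first between 0.055 and 0.093 m) or (angle between sample_b's own z axis and vertical between 0.04 and 0.2 rad and y of sample_b in the frame of sample_first between -0.015 and 0.015 m and angle between the x axis of sample_b and the x axis of sample_first, either way round below 0.2 rad and contact force between sample_b and case above 0.01 N and contact force between the fingers and sample_b below 0.05 N and linear speed of sample_b below 0.02 m/s and contact force between sample_b and sample_first above 0.02 N and horizontal distance between sample_b and sample_first between 0.055 and 0.093 m and x of sample_b in the frame of sample_first between 0.055 and 0.093 m))), for 0.2 s.
At the end, for the whole second after the job is handed in: Lid on its stop (over 1.9 rad); first board flat, moved under 15 mm; each loose board rests on the one before it, 55 to 93 mm further right, within 15 mm of the first board's centre line and 0.2 rad of its direction, sloping 0.04 to 0.20 rad, other end touching the case, released, at rest (value of joint lid above 1.9 rad and distance of sample_first from where it was at the start of the episode below 0.015 m and angle between sample_first's own z axis and vertical below 0.03 rad and linear speed of sample_first below 0.02 m/s and (((angle between sample_a's own z axis and vertical between 0.04 and 0.2 rad and y of sample_a in the frame of sample_first between -0.015 and 0.015 m and angle between the x axis of sample_a and the x axis of sample_first, either way round below 0.2 rad and contact force between sample_a and case above 0.01 N and contact force between the fingers and sample_a below 0.05 N and linear speed of sample_a below 0.02 m/s and contact force between sample_a and sample_first above 0.02 N and horizontal distance between sample_a and sample_first between 0.055 and 0.093 m and x of sample_a in the frame of sample_first between 0.055 and 0.093 m) and (angle between sample_b's own z axis and vertical between 0.04 and 0.2 rad and y of sample_b in the frame of sample_first between -0.015 and 0.015 m and angle between the x axis of sample_b and the x axis of sample_first, either way round below 0.2 rad and contact force between sample_b and case above 0.01 N and contact force between the fingers and sample_b below 0.05 N and linear speed of sample_b below 0.02 m/s and contact force between sample_b and sample_a above 0.02 N and horizontal distance between sample_b and sample_a between 0.055 and 0.093 m and x of sample_b in the frame of sample_first between 0.11 and 0.186 m)) or ((angle between sample_b's own z axis and vertical between 0.04 and 0.2 rad and y of sample_b in the frame of sample_first between -0.015 and 0.015 m and angle between the x axis of sample_b and the x axis of sample_first, either way round below 0.2 rad and contact force between sample_b and case above 0.01 N and contact force between the fingers and sample_b below 0.05 N and linear speed of sample_b below 0.02 m/s and contact force between sample_b and sample_first above 0.02 N and horizontal distance between sample_b and sample_first between 0.055 and 0.093 m and x of sample_b in the frame of sample_first between 0.055 and 0.093 m) and (angle between sample_a's own z axis and vertical between 0.04 and 0.2 rad and y of sample_a in the frame of sample_first between -0.015 and 0.015 m and angle between the x axis of sample_a and the x axis of sample_first, either way round below 0.2 rad and contact force between sample_a and case above 0.01 N and contact force between the fingers and sample_a below 0.05 N and linear speed of sample_a below 0.02 m/s and contact force between sample_a and sample_b above 0.02 N and horizontal distance between sample_a and sample_b between 0.055 and 0.093 m and x of sample_a in the frame of sample_first between 0.11 and 0.186 m)))).
It fails at once if a bystander is moved more than 30 mm (distance of any of mixing_cup, palette_knife, mica_jar, resin_bottle, tape_roll, jar_cap from where it was at the start of the episode above 0.03 m).
It fails at once if a board is dropped or thrown into the case (faster than 0.6 m/s within 35 mm of the case floor) ((linear speed of sample_first above 0.6 m/s and z of sample_first in the frame of case below 0.045 m and x of sample_first in the frame of case between -0.071 and 0.071 m and y of sample_first in the frame of case between -0.145 and 0.145 m) or (linear speed of sample_a above 0.6 m/s and z of sample_a in the frame of case below 0.045 m and x of sample_a in the frame of case between -0.071 and 0.071 m and y of sample_a in the frame of case between -0.145 and 0.145 m) or (linear speed of sample_b above 0.6 m/s and z of sample_b in the frame of case below 0.045 m and x of sample_b in the frame of case between -0.071 and 0.071 m and y of sample_b in the frame of case between -0.145 and 0.145 m)).
It also fails if it takes over 72 s, if anything falls off the work surface, if the arm or the gripper's body presses on something with over 40 N, if the wrist force passes 120 N, or if a joint passes its speed limit or range.

## Working session

There is one attempt and no reset: what is moved stays moved. The work goes in short steps, Python scripts to look and compute and a tool call to move; the robot and the scene stay as the last step left them, time stands still between calls to the robot, and variables do not carry over. Pictures are saved under pics/ and viewed, and the job is handed in when it is done.

Besides the shell and the picture viewer there is one more tool, called by a JSON object that holds its "api" and its "payload", one argument or row to a line. drive_tool: Moves the arm, as the interface text tells. Its arguments: {"type":"object","properties":{"motion":{"type":"array"},"grip_force":{"type":"number"}},"required":["motion"]}

```bash
mkdir -p pics; python3 - <<'E'
from plant import sense,get_image,grip_point_offset
import cv2
print(sense(),grip_point_offset)
for n in("top","side"):
    d=get_image(n);cv2.imwrite(f"pics/{n}0.png",d["color"]);print(d["mtx"],d["camera_from_world"])
E
```

```text
{'clock': 0.0, 'q': array([-1.27709136e+00,  2.45841626e-01,  1.55908625e+00, -1.34542723e-05,
        1.33865741e+00, -1.74082433e-01]), 'joint_vel': array([ 1.32335480e-03, -5.82111039e-04,  5.45997363e-04, -4.16845181e-04,
       -1.23140325e-03, -1.86113961e-06]), 'joint_efforts': array([ 8.92314056e-04, -4.29502738e+01, -3.26125968e+01, -1.10843487e-04,
        5.37902044e-03, -1.05883029e-05]), 'tool_pos': array([ 292.93494604, -579.59887142,  230.12385713]), 'eef_rot': array([-3.05411601e+00, -7.27661274e-01,  2.07493158e-04]), 'contact_force': array([ 0.28842917,  0.16471235, -0.34395998]), 'ft_torque': array([ 0.0183767 , -0.03060334, -0.01978822]), 'gripper_width': 1.0009962733372293} 18.700000000000003
[[417.36619794   0.         259.28203235]
 [  0.         417.36619794 195.28212863]
 [  0.           0.           1.        ]] [[-1.53469210e-02 -9.99843873e-01 -8.75792588e-03  1.95119242e+01]
 [-9.94226721e-01  1.61898110e-02 -1.06071288e-01  5.61897064e+02]
 [ 1.06196516e-01  7.07949626e-03 -9.94319959e-01  1.47176716e+03]
 [ 0.00000000e+00  0.00000000e+00  0.00000000e+00  1.00000000e+00]]
[[415.47455766   0.         258.25943915]
 [  0.         415.47455766 190.16011682]
 [  0.           0.           1.        ]] [[ 9.70153119e-01 -2.41703475e-01  1.95539032e-02 -5.08492475e+02]
 [-1.63270587e-01 -7.10697269e-01 -6.84289491e-01  1.49934727e+02]
 [ 1.79292054e-01  6.60673007e-01 -7.28948241e-01  1.44964028e+03]
 [ 0.00000000e+00  0.00000000e+00  0.00000000e+00  1.00000000e+00]]
```

View pics/top0.png

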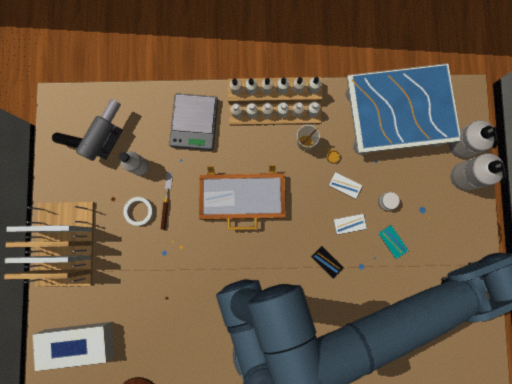

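View pics/side0.png

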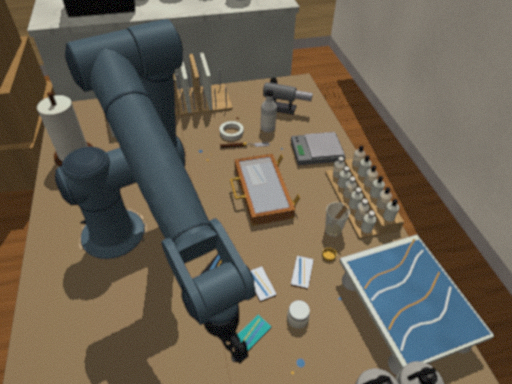

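The top view shows four board-shaped things: white ones with blue and gold streaks at (345,185) and (350,224), a black one at (327,262) and a turquoise one at (393,241). The two white ones fit sample_a and sample_b. The case is at about (243,196), with its handle at (243,225). I'll confirm this in one crop.

```bash
cat > h.py <<'E'
import numpy as np,cv2
from plant import sense,get_image,grip_point_offset
def w2p(d,p):
    T=d["camera_from_world"];c=T[:3,:3]@np.asarray(p,float)+T[:3,3];u=d["mtx"]@c;return u[:2]/u[2]
def p2w(d,uv,z):
    T=d["camera_from_world"];R=T[:3,:3];o=-R.T@T[:3,3]
    r=R.T@np.linalg.inv(d["mtx"])@np.array([uv[0],uv[1],1.]);s=(z-o[2])/r[2];return o+s*r
def crop(d,x0,y0,x1,y1,k,f):
    cv2.imwrite(f,cv2.resize(d["color"][y0:y1,x0:x1],None,fx=k,fy=k,interpolation=cv2.INTER_CUBIC))
E
python3 - <<'E'
from h import *
d=get_image("top")
crop(d,190,155,415,285,3.5,"pics/c0.png")
im=d["color"]; 
# boards: white on table
for (x0,y0,x1,y1) in((325,168,366,203),(328,208,372,240)):
    s=im[y0:y1,x0:x1].astype(int); hsv=cv2.cvtColor(im[y0:y1,x0:x1],cv2.COLOR_BGR2HSV)
    m=((s[:,:,0]>110)).astype(np.uint8)
    cs,_=cv2.findContours(m,cv2.RETR_EXTERNAL,cv2.CHAIN_APPROX_NONE);c=max(cs,key=cv2.contourArea)
    q=np.array([p2w(d,(p[0,0]+x0,p[0,1]+y0),8)[:2] for p in c],np.float32)
    print(cv2.minAreaRect(q))
# case
hsv=cv2.cvtColor(im,cv2.COLOR_BGR2HSV)
for uv in((202,177),(285,177),(202,218),(285,218),(243,225),(220,200),(243,230)):print(uv,im[uv[1],uv[0]],d["z_map"][uv[1],uv[0]],p2w(d,uv,45))
E
```

```text
((598.674560546875, -303.7378234863281), (110.43373107910156, 56.35062026977539), 62.07220458984375)
((456.607666015625, -313.7973937988281), (57.55287170410156, 112.10945129394531), 9.831610679626465)
(202, 177) [ 39  83 145] 1498.3646 [629.740622   214.72774935  45.        ]
(285, 177) [40 60 78] 1536.5148 [624.78524391 -82.46875069  45.        ]
(202, 218) [ 33  76 131] 1475.1863 [482.84085048 214.84125831  45.        ]
(285, 218) [34 52 67] 1525.0952 [478.19276114 -79.260635    45.        ]
(243, 225) [ 80 114 143] 1518.0953 [455.79344716  69.7113533   45.        ]
(220, 200) [170 172 178] 1477.0796 [545.91591578 150.629816    45.        ]
(243, 230) [41 59 79] 1517.3811 [438.16911349  69.90890258  45.        ]
```

View pics/c0.png

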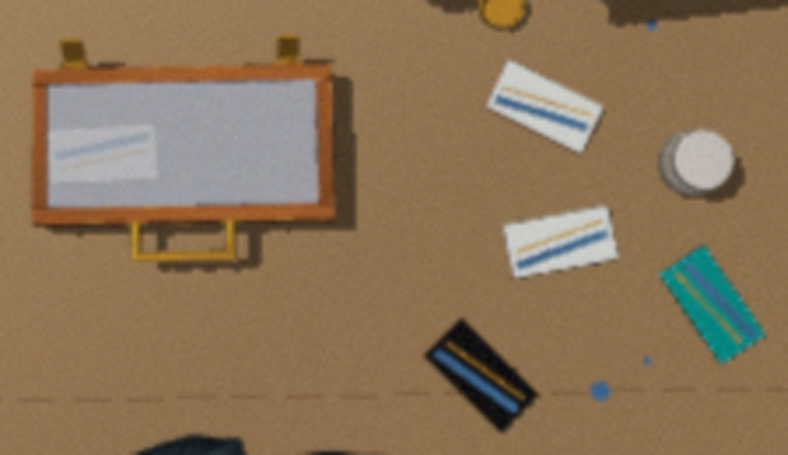

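The crop shows the case, its handle (about (242,228) in the full frame), the first board under the clear lid, and two white boards with blue and gold streaks. Those two are the targets. Next I measure the case.

```bash
python3 - <<'E'
from h import *
from scipy.spatial.transform import Rotation as R
d=get_image("top");im=d["color"]
hsv=cv2.cvtColor(im,cv2.COLOR_BGR2HSV);s=im.astype(int)
x0,y0,x1,y1=195,168,295,221
sub=s[y0:y1,x0:x1]
m=((sub[:,:,2]-sub[:,:,0]>75)&(sub[:,:,2]>1.55*sub[:,:,1])).astype(np.uint8)
m=cv2.morphologyEx(m,cv2.MORPH_OPEN,np.ones((2,2),np.uint8))
cs,_=cv2.findContours(m,cv2.RETR_EXTERNAL,cv2.CHAIN_APPROX_NONE);c=max(cs,key=cv2.contourArea)
q=np.array([p2w(d,(p[0,0]+x0,p[0,1]+y0),50)[:2] for p in c],np.float32)
r=cv2.minAreaRect(q);print("case",r,cv2.boxPoints(r))
cv2.imwrite("pics/m.png",cv2.resize(m*255,None,fx=5,fy=5))
# handle
hm=(hsv[:,:,1]>130)&(s[:,:,2]>130)
ys,xs=np.nonzero(hm[222:236,222:264]);print(np.c_[xs+222,ys+222].T)
# first board
x0,y0,x1,y1=203,185,240,212
g=s[y0:y1,x0:x1].sum(2)
print(np.array2string(g[::2,::2],max_line_width=200))
S=sense();M=R.from_rotvec(S["eef_rot"]).as_matrix();print(M.round(3))
E
```

```text
case ((556.3413696289062, 69.46161651611328), (157.68991088867188, 303.9601135253906), 0.1965227872133255) [[476.9756  221.17033]
 [478.0182  -82.78797]
 [635.70715 -82.2471 ]
 [634.66455 221.71121]]
[[227 228 229 254 255 256 227 228 229 254 255 256 227 228 229 254 255 256
  227 228 229 254 255 256 227 228 229 234 238 239 241 243 244 245 246 247
  249 254 255 256 227 228 229 230 231 232 233 234 235 236 237 238 239 240
  241 242 243 244 245 246 247 248 249 250 251 252 253 254 255 256 227 228
  229 230 231 232 233 234 235 236 237 238 239 240 241 242 243 244 245 246
  247 248 249 250 251 252 253 254 255 256 228 229 230 231 232 233 234 235
  236]
 [222 222 222 222 222 222 223 223 223 223 223 223 224 224 224 224 224 224
  225 225 225 225 225 225 226 226 226 226 226 226 226 226 226 226 226 226
  226 226 226 226 227 227 227 227 227 227 227 227 227 227 227 227 227 227
  227 227 227 227 227 227 227 227 227 227 227 227 227 227 227 227 228 228
  228 228 228 228 228 228 228 228 228 228 228 228 228 228 228 228 228 228
  228 228 228 228 228 228 228 228 228 228 229 229 229 229 229 229 229 229
  229
[... 482 characters left out ...]
 535 525 508 504 479 478 483 493 507 511 532 526 530 525 522 470 482 481]
 [356 509 481 488 504 509 534 530 534 527 524 507 526 538 533 530 471 476 480]
 [343 535 527 530 534 512 519 514 533 543 535 537 541 543 539 528 480 474 480]
 [351 536 522 515 532 537 533 548 536 537 543 542 537 541 538 535 475 472 477]
 [343 527 540 543 533 531 550 532 531 535 533 527 527 522 526 519 477 475 469]
 [335 492 482 484 477 485 480 482 477 473 480 479 472 476 478 477 480 479 483]
 [336 473 479 478 475 482 473 475 471 471 473 475 474 465 471 481 471 475 468]
 [334 472 472 484 477 482 478 471 472 479 480 474 484 477 479 479 477 466 473]]
[[ 0.893  0.451 -0.   ]
 [ 0.451 -0.893  0.001]
 [ 0.    -0.001 -1.   ]]
```

View pics/m.png

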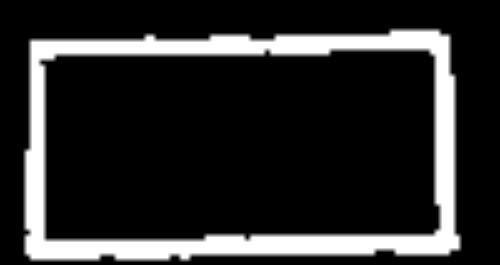

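```bash
python3 - <<'E'
from h import *
d=get_image("top");im=d["color"].astype(int)
T=d["camera_from_world"];print("cam",-T[:3,:3].T@T[:3,3])
for c in (235,243,250):
    print(c,[(r,*im[r,c]) for r in list(range(172,180))+list(range(210,233))])
print([(c,*im[195,c]) for c in list(range(195,208))+list(range(276,290))])
for P in ((635.3,69.5,50),(477.3,69.5,50),(442.3,69.5,45),(477,69.5,40),(556,222,50),(556,-83,50)):print(P,w2p(d,P))
s=get_image("side");crop(s,220,145,310,230,7,"pics/s1.png")
for P in ((442.3,69.5,45),(442.3,117.5,45),(442.3,21.5,45),(477.3,-83.5,50),(477.3,222.5,50),(635.3,-83.5,50),(635.3,222.5,50)):print(P,(w2p(s,P)-[220,145])*7)
E
```

```text
cam [ 4.02655978e+02 -7.49951666e-03  1.52317949e+03]
235 [(172, np.int64(89), np.int64(124), np.int64(155)), (173, np.int64(79), np.int64(118), np.int64(153)), (174, np.int64(52), np.int64(101), np.int64(159)), (175, np.int64(45), np.int64(94), np.int64(159)), (176, np.int64(45), np.int64(94), np.int64(161)), (177, np.int64(51), np.int64(92), np.int64(157)), (178, np.int64(98), np.int64(117), np.int64(149)), (179, np.int64(159), np.int64(154), np.int64(156)), (210, np.int64(162), np.int64(156), np.int64(156)), (211, np.int64(164), np.int64(159), np.int64(155)), (212, np.int64(160), np.int64(156), np.int64(155)), (213, np.int64(140), np.int64(144), np.int64(159)), (214, np.int64(61), np.int64(103), np.int64(163)), (215, np.int64(44), np.int64(95), np.int64(161)), (216, np.int64(37), np.int64(89), np.int64(157)), (217, np.int64(39), np.int64(81), np.int64(142)), (218, np.int64(27), np.int64(54), np.int64(90)), (219, np.int64(38), np.int64(57), np.int64(74)), (220, np.int64(45), np.int64(62), np.int64(78)), (221, np.int64(43), np.int64(58), np.int64(74)), (222, np.int64(42), np.int64(6
[... 4919 characters left out ...]
4(75)), (288, np.int64(43), np.int64(60), np.int64(76)), (289, np.int64(37), np.int64(57), np.int64(72))]
(635.3, 69.5, 50) [242.429227   174.57822835]
(477.3, 69.5, 50) [242.92423508 218.84539671]
(442.3, 69.5, 45) [243.10259275 228.82533165]
(477, 69.5, 40) [243.05948975 219.0703577 ]
(556, 222, 50) [199.76681376 197.36452332]
(556, -83, 50) [285.64830638 195.97553264]
(442.3, 69.5, 45) [ 88.05688315 311.46929048]
(442.3, 117.5, 45) [ 70.23907127 248.5213428 ]
(442.3, 21.5, 45) [106.62292757 377.06064371]
(477.3, -83.5, 50) [218.90402855 511.81050331]
(477.3, 222.5, 50) [ 94.2116513  103.46373231]
(635.3, -83.5, 50) [522.71269163 457.07370417]
(635.3, 222.5, 50) [363.44199225  62.2468336 ]
```

View pics/s1.png

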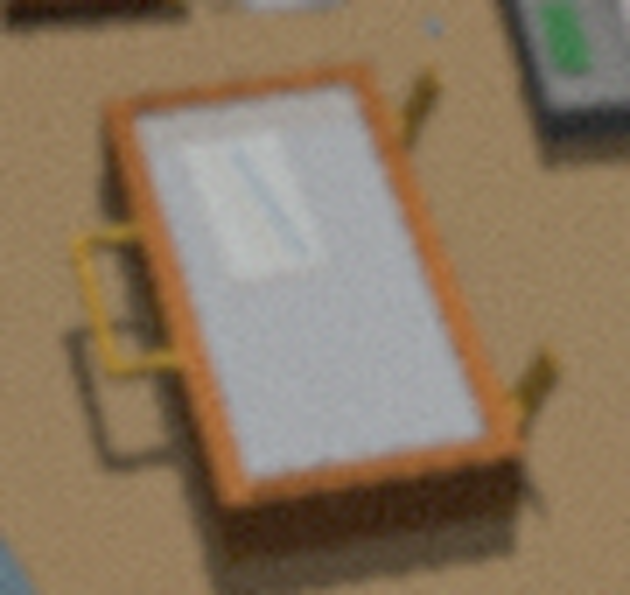

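```bash
cat >> h.py <<'E'
from scipy.spatial.transform import Rotation as Rr
import json
def head():
    M=Rr.from_rotvec(sense()["eef_rot"]).as_matrix();return np.arctan2(M[1,0],M[0,0])
def plan(target,heading,step=36,dw=0.12,grip=None):
    """rows in tool frame from measured pose to world target/heading (mod pi)"""
    S=sense();p=S["tool_pos"].copy();h=head()
    dh=(heading-h+np.pi/2)%np.pi-np.pi/2
    n=int(np.ceil(max(np.linalg.norm(np.array(target)-p)/step,abs(dh)/dw,1)))
    rows=[];dp=(np.array(target)-p)/n
    for k in range(n):
        a=h+dh*k/n
        x=np.array([np.cos(a),np.sin(a)]);y=np.array([np.sin(a),-np.cos(a)])
        r={"tx":round(float(dp[:2]@x),1),"ty":round(float(dp[:2]@y),1),"tz":round(float(-dp[2]),1)}
        if abs(dh)>1e-3:r["twist"]=round(float(-dh/n),3)
        if grip is not None:r["grip"]=grip
        rows.append(r)
    print(n)
    for i in range(0,n,10):print(json.dumps(rows[i:i+10]))
def st():
    S=sense();print("t%.2f"%S["clock"],S["tool_pos"].round(1),"head%.2f"%np.degrees(head()),"F",S["contact_force"].round(1),"w%.3f"%S["gripper_width"],"q",S["q"].round(2))
E
python3 - <<'E'
from h import *
plan((446,74,150),np.pi/2,grip=-0.48)
E
```

```text
19
[{"tx": 22.7, "ty": -27.1, "tz": 4.3, "twist": -0.058, "grip": -0.48}, {"tx": 24.2, "ty": -25.7, "tz": 4.3, "twist": -0.058, "grip": -0.48}, {"tx": 25.7, "ty": -24.3, "tz": 4.3, "twist": -0.058, "grip": -0.48}, {"tx": 27.1, "ty": -22.7, "tz": 4.3, "twist": -0.058, "grip": -0.48}, {"tx": 28.3, "ty": -21.1, "tz": 4.3, "twist": -0.058, "grip": -0.48}, {"tx": 29.5, "ty": -19.5, "tz": 4.3, "twist": -0.058, "grip": -0.48}, {"tx": 30.6, "ty": -17.7, "tz": 4.3, "twist": -0.058, "grip": -0.48}, {"tx": 31.6, "ty": -15.9, "tz": 4.3, "twist": -0.058, "grip": -0.48}, {"tx": 32.4, "ty": -14.1, "tz": 4.3, "twist": -0.058, "grip": -0.48}, {"tx": 33.2, "ty": -12.1, "tz": 4.3, "twist": -0.058, "grip": -0.48}]
[{"tx": 33.8, "ty": -10.2, "tz": 4.3, "twist": -0.058, "grip": -0.48}, {"tx": 34.4, "ty": -8.2, "tz": 4.3, "twist": -0.058, "grip": -0.48}, {"tx": 34.8, "ty": -6.2, "tz": 4.3, "twist": -0.058, "grip": -0.48}, {"tx": 35.1, "ty": -4.2, "tz": 4.3, "twist": -0.058, "grip": -0.48}, {"tx": 35.3, "ty": -2.1, "tz": 4.3, "twist": -0.058, "grip": -0.48}, {"tx": 35.3, "ty": -0.1, "tz": 4.3, "twist": -0.058, "grip": -0.48}, {"tx": 35.3, "ty": 2.0, "tz": 4.3, "twist": -0.058, "grip": -0.48}, {"tx": 35.1, "ty": 4.0, "tz": 4.3, "twist": -0.058, "grip": -0.48}, {"tx": 34.8, "ty": 6.0, "tz": 4.3, "twist": -0.058, "grip": -0.48}]
```

{"api": "drive_tool", "payload": {
  "motion": [
    {"tx": 23,"ty": -27,"tz": 4,"twist": -0.058,"grip": -0.48},
    {"tx": 24,"ty": -26,"tz": 4,"twist": -0.058,"grip": -0.48},
    {"tx": 26,"ty": -24,"tz": 4,"twist": -0.058,"grip": -0.48},
    {"tx": 27,"ty": -23,"tz": 4,"twist": -0.058,"grip": -0.48},
    {"tx": 28,"ty": -21,"tz": 4,"twist": -0.058,"grip": -0.48},
    {"tx": 30,"ty": -20,"tz": 4,"twist": -0.058,"grip": -0.48},
    {"tx": 31,"ty": -18,"tz": 4,"twist": -0.058,"grip": -0.48},
    {"tx": 32,"ty": -16,"tz": 4,"twist": -0.058,"grip": -0.48},
    {"tx": 32,"ty": -14,"tz": 4,"twist": -0.058,"grip": -0.48},
    {"tx": 33,"ty": -12,"tz": 4,"twist": -0.058,"grip": -0.48}
  ]
}}

```text
clock: 1.13
tool_pos: [370.7, -226.4, 188.2]
eef_rot: [2.704, 1.591, -0.001]
contact_force: [1.6, 0.2, 0.7]
gripper_width: 0.257
```

{"api": "drive_tool", "payload": {
  "motion": [
    {"tx": 34,"ty": -10,"tz": 4,"twist": -0.058},
    {"tx": 34,"ty": -8,"tz": 4,"twist": -0.058},
    {"tx": 35,"ty": -6,"tz": 4,"twist": -0.058},
    {"tx": 35,"ty": -4,"tz": 4,"twist": -0.058},
    {"tx": 35,"ty": -2,"tz": 4,"twist": -0.058},
    {"tx": 35,"ty": 0,"tz": 4,"twist": -0.058},
    {"tx": 35,"ty": 2,"tz": 4,"twist": -0.058}
  ]
}}

```text
invalid input
```

```bash
python3 - <<'E'
from h import *
st();plan((446,74,95),np.pi/2,grip=-0.48)
E
```

```text
t1.13 [ 370.7 -226.4  188.2] head60.95 F [1.6 0.2 0.7] w0.257 q [-0.81 -0.25  2.13 -0.    1.25 -0.3 ]
9
[{"tx": 33.2, "ty": -8.9, "tz": 10.4, "twist": -0.056, "grip": -0.48}, {"tx": 33.7, "ty": -7.0, "tz": 10.4, "twist": -0.056, "grip": -0.48}, {"tx": 34.0, "ty": -5.1, "tz": 10.4, "twist": -0.056, "grip": -0.48}, {"tx": 34.3, "ty": -3.2, "tz": 10.4, "twist": -0.056, "grip": -0.48}, {"tx": 34.4, "ty": -1.2, "tz": 10.4, "twist": -0.056, "grip": -0.48}, {"tx": 34.4, "ty": 0.7, "tz": 10.4, "twist": -0.056, "grip": -0.48}, {"tx": 34.3, "ty": 2.6, "tz": 10.4, "twist": -0.056, "grip": -0.48}, {"tx": 34.1, "ty": 4.6, "tz": 10.4, "twist": -0.056, "grip": -0.48}, {"tx": 33.8, "ty": 6.5, "tz": 10.4, "twist": -0.056, "grip": -0.48}]
```

{"api": "drive_tool", "payload": {
  "motion": [
    {"tx": 33,"ty": -9,"tz": 8,"twist": -0.056,"grip": -0.48},
    {"tx": 34,"ty": -7,"tz": 8,"twist": -0.056,"grip": -0.48},
    {"tx": 34,"ty": -5,"tz": 8,"twist": -0.056,"grip": -0.48},
    {"tx": 34,"ty": -3,"tz": 10,"twist": -0.056,"grip": -0.48},
    {"tx": 34,"ty": -1,"tz": 10,"twist": -0.056,"grip": -0.48},
    {"tx": 34,"ty": 1,"tz": 10,"twist": -0.056,"grip": -0.48},
    {"tx": 34,"ty": 3,"tz": 10,"twist": -0.056,"grip": -0.48},
    {"tx": 34,"ty": 5,"tz": 10,"twist": -0.056,"grip": -0.48},
    {"tx": 34,"ty": 7,"tz": 10,"twist": -0.056,"grip": -0.48}
  ]
}}

```text
clock: 1.88
tool_pos: [448.1, 87.4, 103.3]
eef_rot: [2.186, 2.232, 0.005]
contact_force: [0.8, -0.6, 1.0]
gripper_width: 0.26
```

```bash
python3 - <<'E'
from h import *
st();plan((446,74,70),np.pi/2,grip=-0.48)
s=get_image("side");crop(s,220,125,310,210,7,"pics/s2.png")
t=get_image("top");crop(t,195,165,295,265,6,"pics/t2.png")
E
```

```text
t1.88 [448.1  87.4 103.3] head91.21 F [ 0.8 -0.6  1. ] w0.260 q [-0.05 -0.06  2.14 -0.01  1.05 -0.07]
1
[{"tx": -13.3, "ty": -2.4, "tz": 33.3, "twist": 0.021, "grip": -0.48}]
```

View pics/s2.png

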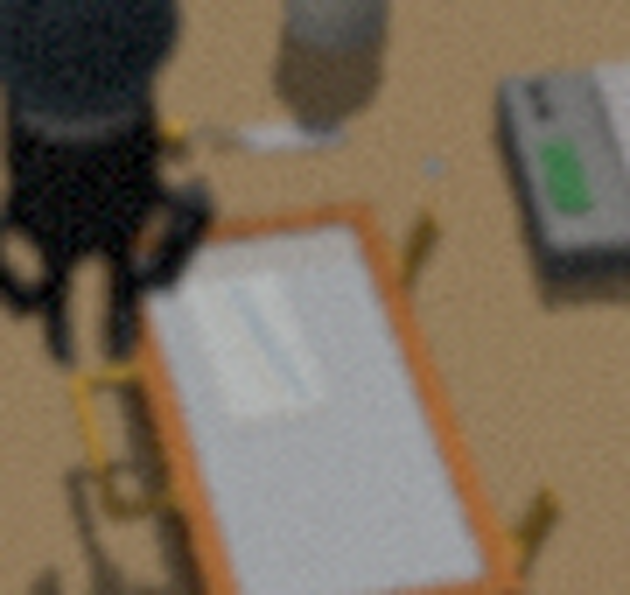

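View pics/t2.png

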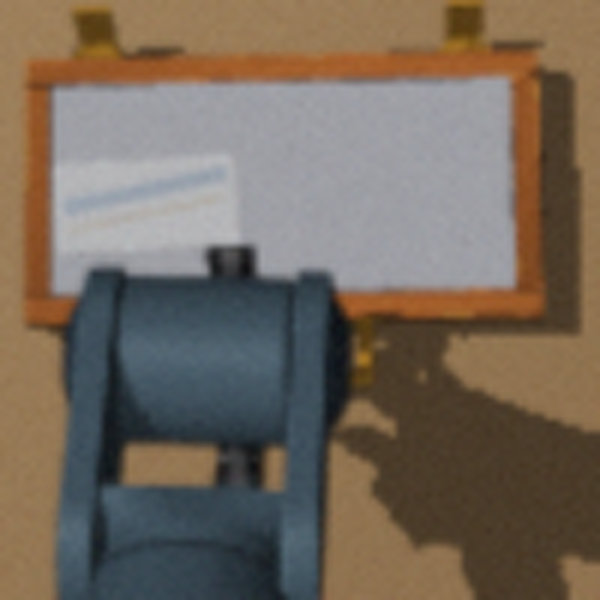

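The side view shows the fingertips at about (90,357) in the crop, just left of and above the handle. I go lower and check again.

{"api": "drive_tool", "payload": {
  "motion": [
    {"tx": -13,"ty": -2,"tz": 15,"twist": 0.021,"grip": -0.48},
    {"tx": 0,"ty": 0,"tz": 18,"twist": 0,"grip": -0.48},
    {"tx": 0,"ty": 0,"tz": 0,"twist": 0,"grip": -0.48}
  ]
}}

```text
clock: 2.23
tool_pos: [446.6, 77.1, 69.2]
eef_rot: [2.201, 2.22, 0.004]
contact_force: [-0.6, -0.0, -0.9]
gripper_width: 0.257
```

```bash
python3 - <<'E'
from h import *
st();plan((446,74,28),np.pi/2,grip=-0.48)
s=get_image("side");crop(s,220,125,310,210,7,"pics/s3.png")
f=lambda P:(w2p(s,P)-[220,125]+.5)*7-.5
p=sense()["tool_pos"];print(f(p),f((446,74,45)),f((446,122,45)),f((446,26,45)))
E
```

```text
t2.23 [446.6  77.1  69.2] head90.49 F [-0.6 -0.  -0.9] w0.257 q [-0.08 -0.    2.16 -0.01  0.97 -0.08]
2
[{"tx": -1.6, "ty": -0.3, "tz": 20.6, "twist": 0.004, "grip": -0.48}, {"tx": -1.6, "ty": -0.3, "tz": 20.6, "twist": 0.004, "grip": -0.48}]
[ 96.8590264  409.31706568] [ 96.18727967 447.32606781] [ 78.30740136 384.66684295] [114.81619348 512.61025368]
```

View pics/s3.png

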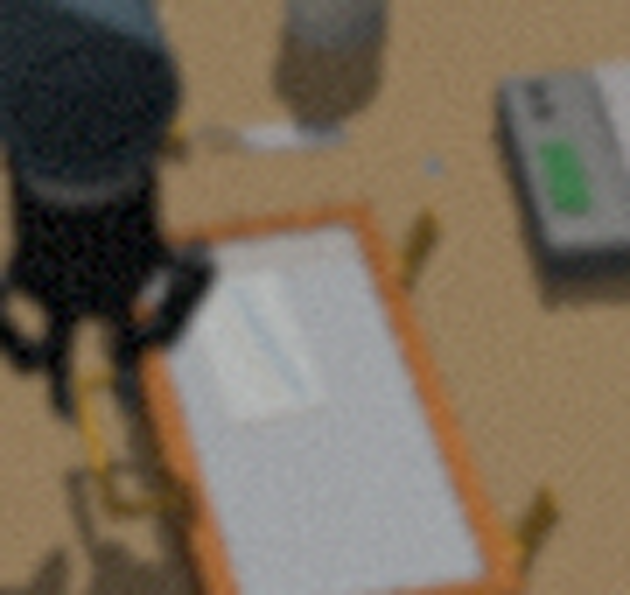

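The tips straddle the bar at about (65,412) and (128,405), and the handle ends match my prediction. I go down and grip.

{"api": "drive_tool", "payload": {
  "motion": [
    {"tx": 0,"ty": 0,"tz": 15,"twist": 0.005,"grip": -0.48},
    {"tx": 0,"ty": 0,"tz": 15,"twist": 0,"grip": -0.48},
    {"tx": 0,"ty": 0,"tz": 11,"twist": 0,"grip": -0.48},
    {"tx": 0,"ty": 0,"tz": 0,"twist": 0,"grip": -0.48}
  ]
}}

```text
clock: 2.62
tool_pos: [449.7, 74.5, 33.7]
eef_rot: [2.208, 2.208, 0.006]
contact_force: [-0.1, -0.5, -0.5]
gripper_width: 0.26
```

{"api": "drive_tool", "payload": {
  "motion": [
    {"tx": 0,"ty": 0,"tz": 0,"twist": 0,"grip": -1},
    {"tx": 0,"ty": 0,"tz": 0,"twist": 0,"grip": -1},
    {"tx": 0,"ty": 0,"tz": 0,"twist": 0,"grip": -1},
    {"tx": 0,"ty": 0,"tz": 0,"twist": 0,"grip": -1}
  ],
  "grip_force": 30
}}

```text
clock: 2.95
tool_pos: [444.3, 74.4, 35.5]
eef_rot: [2.219, 2.215, -0.009]
contact_force: [-2.0, 2.4, -1.6]
gripper_width: 0.104
```

```bash
python3 - <<'E'
from h import *
st()
S=sense();p=S["tool_pos"]
# arc rows: hinge at x=639,z=40; bar starts (p.x, 45). 
hx,hz=p[0]+193,40; r=np.hypot(193,5);a0=np.arctan2(5,193)
n=20
prev=None;rows=[]
for k in range(n+1):
    a=a0+1.75*k/n
    x,z=hx-r*np.cos(a),hz+r*np.sin(a)
    if prev: print(k,round(a-a0,2),"ty %.1f tz %.1f"%(x-prev[0],-(z-prev[1])))
    prev=(x,z)
E
```

```text
t2.95 [444.3  74.4  35.5] head89.88 F [-2.   2.4 -1.6] w0.104 q [-0.08  0.07  2.16 -0.01  0.91 -0.07]
1 0.09 ty 1.2 tz -16.8
2 0.18 ty 2.6 tz -16.7
3 0.26 ty 4.1 tz -16.4
4 0.35 ty 5.5 tz -16.0
5 0.44 ty 6.9 tz -15.4
6 0.52 ty 8.2 tz -14.8
7 0.61 ty 9.5 tz -14.0
8 0.7 ty 10.6 tz -13.1
9 0.79 ty 11.8 tz -12.1
10 0.88 ty 12.8 tz -11.1
11 0.96 ty 13.7 tz -9.9
12 1.05 ty 14.5 tz -8.7
13 1.14 ty 15.2 tz -7.4
14 1.23 ty 15.8 tz -6.0
15 1.31 ty 16.2 tz -4.6
16 1.4 ty 16.6 tz -3.2
17 1.49 ty 16.8 tz -1.7
18 1.58 ty 16.9 tz -0.2
19 1.66 ty 16.8 tz 1.2
20 1.75 ty 16.7 tz 2.7
```

{"api": "drive_tool", "payload": {
  "motion": [
    {"tx": 0,"ty": 1,"tz": -17,"twist": 0,"grip": -1},
    {"tx": 0,"ty": 3,"tz": -17,"twist": 0,"grip": -1},
    {"tx": 0,"ty": 4,"tz": -16,"twist": 0,"grip": -1},
    {"tx": 0,"ty": 5,"tz": -16,"twist": 0,"grip": -1}
  ]
}}

```text
clock: 3.28
tool_pos: [459.1, 74.4, 104.5]
eef_rot: [2.218, 2.21, -0.002]
contact_force: [7.9, 3.0, -7.0]
gripper_width: 0.103
```

```bash
cat >> h.py <<'E'
def arc(n=6,da=0.09,hx=638,off=9.5):
    st();p=sense()["tool_pos"];x,z=p[0],p[2]+off
    a=np.arctan2(z-40,hx-x);print("ang",a,"r",np.hypot(z-40,hx-x))
    r=193
    for k in range(1,n+1):
        b=a+k*da;X,Z=hx-r*np.cos(b),40+r*np.sin(b)
        print("%.2f ty %.1f tz %.1f"%(b,X-x,-(Z-z)));x,z=X,Z
E
python3 -c "
from h import *
arc()"
```

```text
t3.28 [459.1  74.4 104.5] head89.80 F [ 7.9  3.  -7. ] w0.103 q [-0.08 -0.04  2.11 -0.01  1.06 -0.07]
ang 0.3922251785957137 r 193.62027726209206
0.48 ty 7.9 tz -15.5
0.57 ty 8.7 tz -15.0
0.66 ty 10.0 tz -14.2
0.75 ty 11.3 tz -13.2
0.84 ty 12.4 tz -12.1
0.93 ty 13.5 tz -11.0
```

Moving well along the arc.

{"api": "drive_tool", "payload": {
  "motion": [
    {"tx": 0,"ty": 7,"tz": -15,"twist": 0,"grip": -1},
    {"tx": 0,"ty": 9,"tz": -15,"twist": 0,"grip": -1},
    {"tx": 0,"ty": 10,"tz": -14,"twist": 0,"grip": -1},
    {"tx": 0,"ty": 11,"tz": -13,"twist": 0,"grip": -1},
    {"tx": 0,"ty": 12,"tz": -12,"twist": 0,"grip": -1}
  ]
}}

```text
clock: 3.7
tool_pos: [515.8, 74.4, 182.4]
eef_rot: [2.207, 2.195, 0.029]
contact_force: [14.6, 2.4, -19.2]
gripper_width: 0.097
```

```bash
python3 -c "
from h import *
arc(8)"
```

```text
t3.70 [515.8  74.4 182.4] head89.68 F [ 14.6   2.4 -19.2] w0.097 q [-0.07 -0.03  1.95 -0.01  1.19 -0.06]
ang 0.893283868963825 r 194.98793105132484
0.98 ty 15.3 tz -8.7
1.07 ty 14.9 tz -9.0
1.16 ty 15.6 tz -7.6
1.25 ty 16.2 tz -6.2
1.34 ty 16.7 tz -4.7
1.43 ty 17.1 tz -3.2
1.52 ty 17.3 tz -1.6
1.61 ty 17.4 tz -0.0
```

{"api": "drive_tool", "payload": {
  "motion": [
    {"tx": 0,"ty": 16,"tz": -6,"twist": 0,"grip": -1},
    {"tx": 0,"ty": 15,"tz": -7,"twist": 0,"grip": -1},
    {"tx": 0,"ty": 16,"tz": -6,"twist": 0,"grip": -1},
    {"tx": 0,"ty": 16,"tz": -5,"twist": 0,"grip": -1}
  ]
}}

```text
clock: 4.03
tool_pos: [580.9, 74.5, 217.2]
eef_rot: [2.205, 2.193, 0.034]
contact_force: [2.1, 0.1, -9.9]
gripper_width: 0.098
```

```bash
python3 -c "
from h import *
arc(8)"
```

```text
t4.03 [580.9  74.5 217.2] head89.70 F [ 2.1  0.1 -9.9] w0.098 q [-0.06  0.09  1.76 -0.    1.25 -0.06]
ang 1.2741521790719692 r 195.2496943578476
1.36 ty 17.5 tz -2.2
1.45 ty 17.1 tz -2.8
1.54 ty 17.3 tz -1.2
1.63 ty 17.4 tz 0.3
1.72 ty 17.3 tz 1.9
1.81 ty 17.0 tz 3.4
1.90 ty 16.6 tz 4.9
1.99 ty 16.1 tz 6.4
```

{"api": "drive_tool", "payload": {
  "motion": [
    {"tx": 0,"ty": 17,"tz": -2,"twist": 0,"grip": -1},
    {"tx": 0,"ty": 17,"tz": -2,"twist": 0,"grip": -1},
    {"tx": 0,"ty": 17,"tz": 0,"twist": 0,"grip": -1},
    {"tx": 0,"ty": 17,"tz": 1,"twist": 0,"grip": -1},
    {"tx": 0,"ty": 17,"tz": 2,"twist": 0,"grip": -1},
    {"tx": 0,"ty": 12,"tz": 3,"twist": 0,"grip": -1}
  ]
}}

```text
clock: 4.53
tool_pos: [682.3, 74.6, 222.4]
eef_rot: [2.206, 2.194, 0.037]
contact_force: [-1.9, 2.1, -1.5]
gripper_width: 0.099
```

```bash
python3 -c "
from h import *
arc(3)
d=get_image('side');crop(d,200,60,360,220,3.7,'pics/s4.png')"
```

```text
t4.53 [682.3  74.6 222.4] head89.70 F [-1.9  2.1 -1.5] w0.099 q [-0.06  0.31  1.49 -0.    1.3  -0.05]
ang 1.7977182766659434 r 196.9584871647197
1.89 ty 15.8 tz 8.5
1.98 ty 16.2 tz 6.1
2.07 ty 15.6 tz 7.6
```

View pics/s4.png

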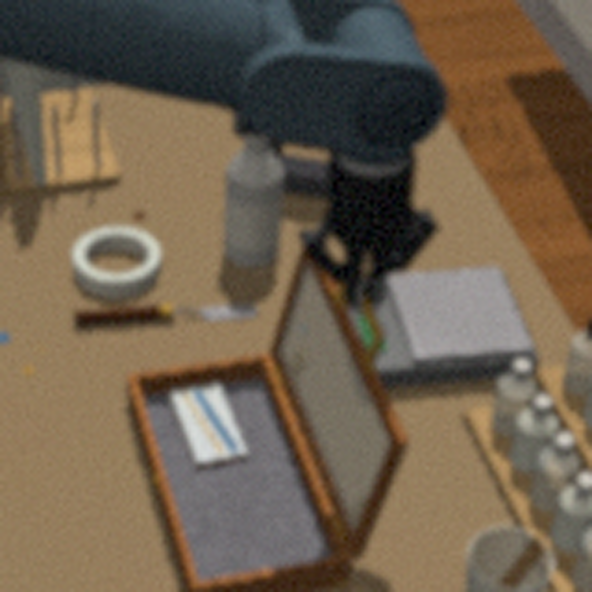

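The lid is past upright and the handle is held. I ease it on to the stop, release, and rise.

{"api": "drive_tool", "payload": {
  "motion": [
    {"tx": 0,"ty": 14,"tz": 6,"twist": 0,"grip": -1},
    {"tx": 0,"ty": 10,"tz": 5,"twist": 0,"grip": -1},
    {"tx": 0,"ty": 0,"tz": 0,"twist": 0,"grip": -0.4},
    {"tx": 0,"ty": 0,"tz": 0,"twist": 0,"grip": -0.4},
    {"tx": 0,"ty": 0,"tz": -10,"twist": 0,"grip": -0.4},
    {"tx": 0,"ty": 0,"tz": -25,"twist": 0,"grip": -0.4},
    {"tx": 0,"ty": 0,"tz": -25,"twist": 0,"grip": -0.4},
    {"tx": 0,"ty": 0,"tz": -25,"twist": 0,"grip": -0.4}
  ]
}}

```text
clock: 5.25
tool_pos: [702.3, 73.2, 300.0]
eef_rot: [2.207, 2.193, 0.033]
contact_force: [0.6, -0.4, 0.0]
gripper_width: 0.302
```

```bash
python3 -c "
from h import *
st()
d=get_image('side');crop(d,200,60,360,220,3.7,'pics/s5.png')"
```

```text
t5.25 [702.3  73.2 300. ] head89.62 F [ 0.6 -0.4  0. ] w0.302 q [-0.05  0.31  1.36 -0.    1.44 -0.05]
```

View pics/s5.png

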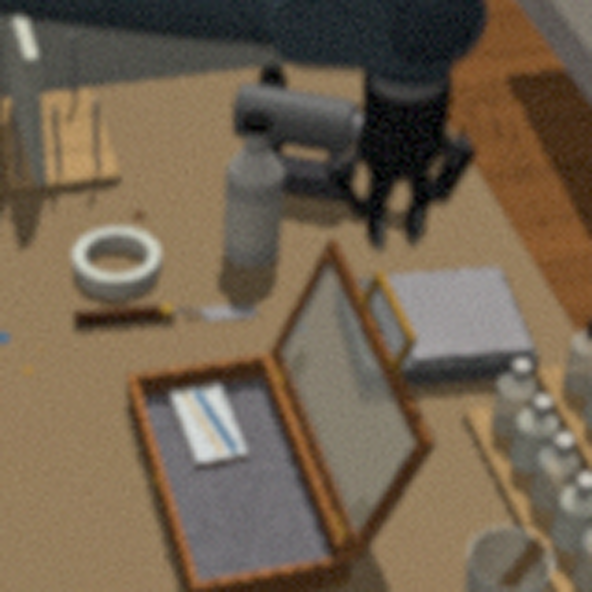

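The lid now leans back with its handle free. The first board is visible in the bay.

```bash
python3 - <<'E'
from h import *
M=Rr.from_rotvec(sense()["eef_rot"]).as_matrix();print(M.round(3))
d=get_image("top");crop(d,150,120,400,300,3.2,"pics/t5.png")
im=d["color"].astype(int)
for (x0,y0,x1,y1) in((325,168,366,203),(328,208,372,240)):
    m=(im[y0:y1,x0:x1,0]>135).astype(np.uint8)
    m=cv2.morphologyEx(m,cv2.MORPH_CLOSE,np.ones((5,5),np.uint8))
    cs,_=cv2.findContours(m,cv2.RETR_EXTERNAL,cv2.CHAIN_APPROX_NONE);c=max(cs,key=cv2.contourArea)
    q=np.array([p2w(d,(p[0,0]+x0,p[0,1]+y0),8)[:2] for p in c],np.float32)
    mo=cv2.moments(m,True);print(cv2.minAreaRect(q),p2w(d,(mo["m10"]/mo["m00"]+x0,mo["m01"]/mo["m00"]+y0),8))
plan((575,-150,280),np.radians(99),grip=1)
E
```

```text
[[ 0.007  0.999  0.048]
 [ 1.    -0.006 -0.007]
 [-0.006  0.048 -0.999]]
((597.9684448242188, -303.3614807128906), (110.36072540283203, 54.69822311401367), 61.956871032714844) [ 596.0604222  -317.26909066    8.        ]
((457.915771484375, -321.4222106933594), (56.440372467041016, 96.4205093383789), 10.352167129516602) [ 456.33085708 -327.03547724    8.        ]
8
[{"tx": -28.0, "ty": -16.1, "tz": 3.4, "twist": -0.02, "grip": 1}, {"tx": -27.7, "ty": -16.7, "tz": 3.4, "twist": -0.02, "grip": 1}, {"tx": -27.3, "ty": -17.2, "tz": 3.4, "twist": -0.02, "grip": 1}, {"tx": -27.0, "ty": -17.8, "tz": 3.4, "twist": -0.02, "grip": 1}, {"tx": -26.6, "ty": -18.3, "tz": 3.4, "twist": -0.02, "grip": 1}, {"tx": -26.2, "ty": -18.9, "tz": 3.4, "twist": -0.02, "grip": 1}, {"tx": -25.8, "ty": -19.4, "tz": 3.4, "twist": -0.02, "grip": 1}, {"tx": -25.4, "ty": -19.9, "tz": 3.4, "twist": -0.02, "grip": 1}]
```

View pics/t5.png

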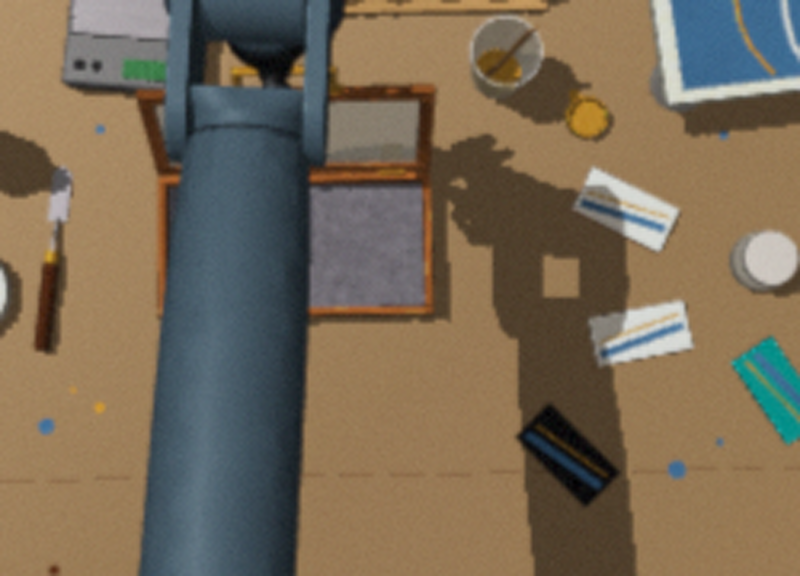

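{"api": "drive_tool", "payload": {
  "motion": [
    {"tx": -28,"ty": -16,"tz": 3,"twist": -0.02,"grip": 0.6},
    {"tx": -28,"ty": -17,"tz": 3,"twist": -0.02,"grip": 0.6},
    {"tx": -27,"ty": -17,"tz": 3,"twist": -0.02,"grip": 0.6},
    {"tx": -27,"ty": -18,"tz": 3,"twist": -0.02,"grip": 0.6},
    {"tx": -27,"ty": -18,"tz": 3,"twist": -0.02,"grip": 0.6},
    {"tx": -26,"ty": -19,"tz": 3,"twist": -0.02,"grip": 0.6},
    {"tx": -26,"ty": -19,"tz": 3,"twist": -0.02,"grip": 0.6},
    {"tx": -25,"ty": -20,"tz": 3,"twist": -0.02,"grip": 0.6}
  ]
}}

```text
clock: 6.02
tool_pos: [572.8, -154.0, 287.0]
eef_rot: [1.984, 2.357, 0.055]
contact_force: [0.8, 0.7, 0.6]
gripper_width: 0.799
```

```bash
python3 - <<'E'
from h import *
st();plan((457,-314,110),np.radians(99.8),grip=0.6)
E
```

```text
t6.02 [ 572.8 -154.   287. ] head99.79 F [0.8 0.7 0.6] w0.799 q [-0.46  0.03  1.69  0.02  1.35 -0.64]
8
[{"tx": -17.2, "ty": -17.7, "tz": 22.1, "grip": 0.6}, {"tx": -17.2, "ty": -17.7, "tz": 22.1, "grip": 0.6}, {"tx": -17.2, "ty": -17.7, "tz": 22.1, "grip": 0.6}, {"tx": -17.2, "ty": -17.7, "tz": 22.1, "grip": 0.6}, {"tx": -17.2, "ty": -17.7, "tz": 22.1, "grip": 0.6}, {"tx": -17.2, "ty": -17.7, "tz": 22.1, "grip": 0.6}, {"tx": -17.2, "ty": -17.7, "tz": 22.1, "grip": 0.6}, {"tx": -17.2, "ty": -17.7, "tz": 22.1, "grip": 0.6}]
```

{"api": "drive_tool", "payload": {
  "motion": [
    {"tx": -17,"ty": -18,"tz": 22,"twist": 0,"grip": 0.6},
    {"tx": -17,"ty": -18,"tz": 22,"twist": 0,"grip": 0.6},
    {"tx": -17,"ty": -18,"tz": 22,"twist": 0,"grip": 0.6},
    {"tx": -17,"ty": -18,"tz": 22,"twist": 0,"grip": 0.6},
    {"tx": -17,"ty": -18,"tz": 22,"twist": 0,"grip": 0.6},
    {"tx": -17,"ty": -18,"tz": 22,"twist": 0,"grip": 0.6},
    {"tx": -17,"ty": -18,"tz": 22,"twist": 0,"grip": 0.6},
    {"tx": -9,"ty": -9,"tz": 11,"twist": 0,"grip": 0.6}
  ]
}}

```text
clock: 6.68
tool_pos: [467.3, -317.4, 121.9]
eef_rot: [1.972, 2.335, 0.053]
contact_force: [-1.0, -0.3, -0.1]
gripper_width: 0.795
```

```bash
cat > first.py <<'E'
from h import *
st()
M=Rr.from_rotvec(sense()["eef_rot"]).as_matrix();print(M.round(3))
d=get_image("top");im=d["color"].astype(int)
crop(d,190,125,300,235,5.4,"pics/t6.png")
g=im.min(2)[180:213,200:242]
print(np.array2string(g[::2,::2],max_line_width=250))
E
python3 first.py; python3 -c "
from h import *
s=get_image('side');crop(s,190,200,330,320,4.5,'pics/s6.png')"
```

```text
t6.68 [ 467.3 -317.4  121.9] head99.55 F [-1.  -0.3 -0.1] w0.795 q [-0.82  0.13  1.91  0.05  1.02 -1.01]
[[-0.166  0.982  0.087]
 [ 0.985  0.169 -0.028]
 [-0.042  0.081 -0.996]]
[[ 43  33  55  56  84 106 105 106 110 108 107 108 104 106 108 104 104 102 104 105 106]
 [ 41  30  54  58 110 106 109 108 114 110 108 110 111 107 109 109 108 108 106 106 109]
 [ 41  30  56  59 100 104 105 106 107 106 101 105 103 105 106 105 108 109 103 111 110]
 [ 41  36  54  59 106 110 110 109 107 104 109 105 105 106 104 104 109 109 114 115 108]
 [ 44  32  54  59 108 101 107 107 110 110 113 107  99 106 109 106 104 103 104 106 105]
 [ 42  32  52  63 107 109 111 106 109 115 120 123 130 138 140 144 148 101 104 105  99]
 [ 42  34  93 178 190 196 204 205 207 210 209 209 209 210 198 194 195 105 110 107 100]
 [ 39  34 129 207 211 212 212 211 213 206 194 178 133 107  81  86 138 116 105 103 104]
 [ 47  34 114 206 209 196 190 155 122  89  79  95 125 158 188 206 203 112 108 109 110]
 [ 45  35 106 124  91  85  89 117 135 169 202 200 197 183 155 150 193 135  98 105 105]
 [ 44  35 112 137 162 200 207 196 188 153 153 165 189 211 212 213 211 155 101 109 108]
 [ 43  33  97 201 170 150 159 179 210 212 213 211 213 211 212 215 211 153 105 107 109]
 [ 45  33  96 205 212 214 214 212 212 212 214 209 212 211 210 211 212 182 100 112 113]
 [ 42  33  79 183 189 185 185 189 185 158 165 130 122 112  93  90  99  91 104 110 113]
 [ 44  35  53  62  97 107  93  97  99 102 104 105 111 109 108 106 109 105 107 111 104]
 [ 38  31  56  56 103 106 100 104 100  96 106 109 111 112 110 108 106 109 108 104 105]
 [ 43  36  58  57 105 106 110 112 105 106 102 110 109 111 103 105 102 106 109 112 102]]
```

View pics/t6.png

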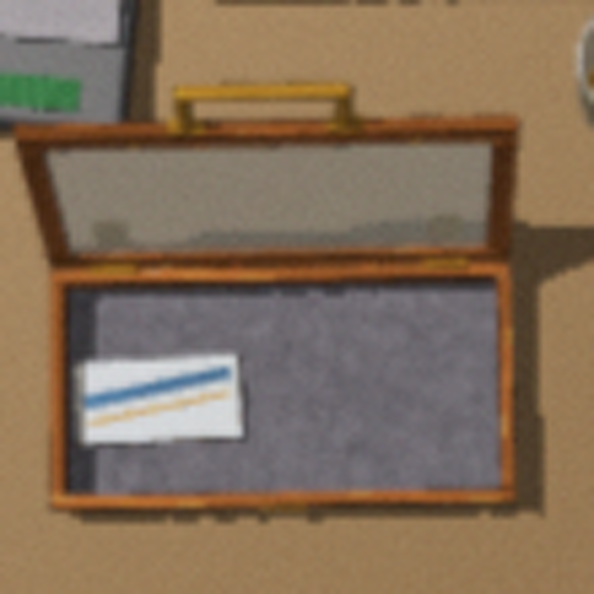

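View pics/s6.png

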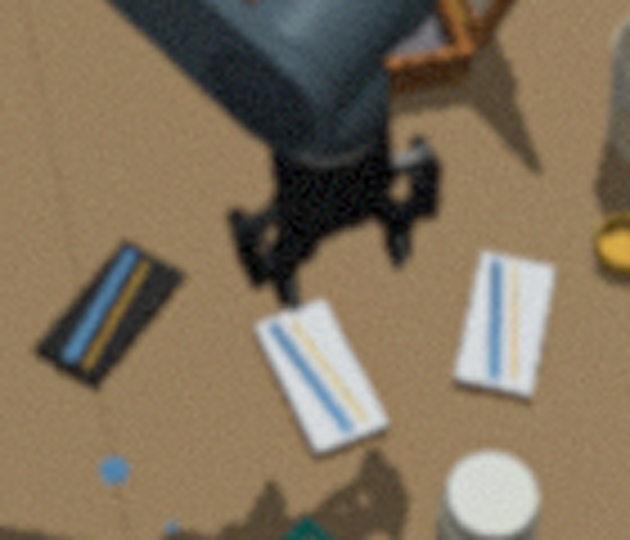

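{"api": "drive_tool", "payload": {
  "motion": [
    {"tx": 0,"ty": 0,"tz": 0,"twist": 0,"grip": 0.6},
    {"tx": 0,"ty": 0,"tz": 0,"twist": 0,"grip": 0.6},
    {"tx": 0,"ty": 0,"tz": 0,"twist": 0,"grip": 0.6}
  ]
}}

```text
clock: 7.03
tool_pos: [468.7, -316.8, 125.2]
eef_rot: [1.971, 2.332, 0.054]
contact_force: [-0.8, 0.8, -0.5]
gripper_width: 0.801
```

```bash
python3 - <<'E'
from h import *
st();print(Rr.from_rotvec(sense()["eef_rot"]).as_matrix().round(3), sense()["joint_vel"].round(3))
d=get_image("top");im=d["color"].astype(int)
x0,y0,x1,y1=200,182,240,212
m=(im[y0:y1,x0:x1].min(2)>155).astype(np.uint8)
m=cv2.morphologyEx(m,cv2.MORPH_CLOSE,np.ones((7,7),np.uint8))
cs,_=cv2.findContours(m,cv2.RETR_EXTERNAL,cv2.CHAIN_APPROX_NONE);c=max(cs,key=cv2.contourArea)
q=np.array([p2w(d,(p[0,0]+x0,p[0,1]+y0),18)[:2] for p in c],np.float32)
r=cv2.minAreaRect(q);print(r,cv2.boxPoints(r))
f=lambda a,b:p2w(d,((a+.5)/5.4-.5+190,(b+.5)/5.4-.5+125),18)[:2].round(1)
for c in((81,362),(238,353),(243,437),(85,444)):print(f(*c))
mo=cv2.moments(m,True);print(p2w(d,(mo["m10"]/mo["m00"]+x0,mo["m01"]/mo["m00"]+y0),18))
E
```

```text
t7.03 [ 468.7 -316.8  125.2] head99.47 F [-0.8  0.8 -0.5] w0.801 q [-0.82  0.12  1.91  0.05  1.03 -1.01]
[[-0.164  0.982  0.09 ]
 [ 0.985  0.168 -0.03 ]
 [-0.044  0.084 -0.996]] [ 0.014 -0.021 -0.006  0.     0.004  0.005]
((554.0894165039062, 154.99810791015625), (54.83210372924805, 103.92735290527344), 3.1771695613861084) [[523.8355   205.36241 ]
 [529.5955   101.5948  ]
 [584.3433   104.633804]
 [578.5833   208.40141 ]]
[580.  209.3]
[584.4 103.5]
[527.6 100.6]
[524.6 206.7]
[553.88355285 154.67801792  18.        ]
```

```bash
cat >> h.py <<'E'
def tilt():
    M=Rr.from_rotvec(sense()["eef_rot"]).as_matrix();print("zaxis",M[:,2].round(3),"yz %.3f xz %.3f"%(M[2,1],M[2,0]))
E
python3 - <<'E'
from h import *
st();tilt();plan((530,-180,130),np.radians(92),grip=0.6,step=40)
E
```

```text
t7.08 [ 468.9 -316.9  125.5] head99.49 F [ 0.2 -1.1  0.7] w0.801 q [-0.82  0.12  1.91  0.05  1.03 -1.01]
zaxis [ 0.09  -0.03  -0.995] yz 0.084 xz -0.045
4
[{"tx": 31.2, "ty": 20.7, "tz": -1.1, "twist": 0.033, "grip": 0.6}, {"tx": 31.9, "ty": 19.7, "tz": -1.1, "twist": 0.033, "grip": 0.6}, {"tx": 32.5, "ty": 18.6, "tz": -1.1, "twist": 0.033, "grip": 0.6}, {"tx": 33.1, "ty": 17.6, "tz": -1.1, "twist": 0.033, "grip": 0.6}]
```

{"api": "drive_tool", "payload": {
  "motion": [
    {"tx": 31,"ty": 21,"tz": -1,"twist": 0.033,"grip": 0.6},
    {"tx": 32,"ty": 20,"tz": -1,"twist": 0.033,"grip": 0.6},
    {"tx": 32,"ty": 19,"tz": -1,"twist": 0.033,"grip": 0.6},
    {"tx": 33,"ty": 18,"tz": -1,"twist": 0.033,"grip": 0.6}
  ]
}}

```text
clock: 7.42
tool_pos: [534.7, -181.7, 136.1]
eef_rot: [2.129, 2.176, 0.062]
contact_force: [0.3, -0.3, 0.8]
gripper_width: 0.797
```

```bash
python3 - <<'E'
from h import *
st();tilt()
E
```

```text
t7.42 [ 534.7 -181.7  136.1] head91.14 F [ 0.3 -0.3  0.8] w0.797 q [-0.54  0.1   1.92  0.02  1.03 -0.57]
zaxis [ 0.097 -0.038 -0.994] yz 0.097 xz -0.041
```

{"api": "drive_tool", "payload": {
  "motion": [
    {"tx": 0,"ty": 0,"tz": 15,"twist": 0,"grip": 0.6},
    {"tx": 0,"ty": 0,"tz": 15,"twist": 0,"grip": 0.6},
    {"tx": 0,"ty": 0,"tz": 15,"twist": 0,"grip": 0.6}
  ]
}}

```text
clock: 7.67
tool_pos: [547.6, -175.4, 98.6]
eef_rot: [2.104, 2.18, 0.072]
contact_force: [-0.0, 0.0, 0.0]
gripper_width: 0.8
```

```bash
python3 - <<'E'
from h import *
st();tilt()
E
```

```text
t7.67 [ 547.6 -175.4   98.6] head91.88 F [-0.  0.  0.] w0.800 q [-0.52  0.17  1.92  0.02  0.94 -0.56]
zaxis [ 0.113 -0.043 -0.993] yz 0.111 xz -0.047
```

{"api": "drive_tool", "payload": {
  "motion": [
    {"tx": 0,"ty": 0,"tz": -15,"twist": 0,"grip": 0.6},
    {"tx": 0,"ty": 0,"tz": -15,"twist": 0,"grip": 0.6},
    {"tx": 0,"ty": 0,"tz": -15,"twist": 0,"grip": 0.6}
  ]
}}

```text
clock: 7.92
tool_pos: [540.5, -168.0, 138.7]
eef_rot: [2.105, 2.194, 0.068]
contact_force: [-0.5, -0.4, 0.6]
gripper_width: 0.799
```

```bash
python3 - <<'E'
from h import *
st();tilt()
E
```

```text
t7.92 [ 540.5 -168.   138.7] head92.25 F [-0.5 -0.4  0.6] w0.799 q [-0.51  0.09  1.91  0.02  1.03 -0.56]
zaxis [ 0.103 -0.037 -0.994] yz 0.101 xz -0.041
```

{"api": "drive_tool", "payload": {
  "motion": [
    {"tx": 0,"ty": -30,"tz": 0,"twist": 0,"grip": 0.6},
    {"tx": 0,"ty": -30,"tz": 0,"twist": 0,"grip": 0.6},
    {"tx": 0,"ty": -30,"tz": 0,"twist": 0,"grip": 0.6}
  ]
}}

```text
clock: 8.17
tool_pos: [457.8, -172.6, 137.9]
eef_rot: [2.083, 2.191, 0.075]
contact_force: [0.4, -0.8, 0.2]
gripper_width: 0.801
```

```bash
python3 - <<'E'
from h import *
st();tilt()
E
```

```text
t8.17 [ 457.8 -172.6  137.9] head92.71 F [ 0.4 -0.8  0.2] w0.801 q [-0.61 -0.11  2.11  0.04  1.01 -0.68]
zaxis [ 0.119 -0.045 -0.992] yz 0.117 xz -0.051
```

{"api": "drive_tool", "payload": {
  "motion": [
    {"tx": 0,"ty": 30,"tz": 0,"twist": 0,"grip": 0.6},
    {"tx": 0,"ty": 30,"tz": 0,"twist": 0,"grip": 0.6},
    {"tx": 0,"ty": 30,"tz": 0,"twist": 0,"grip": 0.6}
  ]
}}

```text
clock: 8.42
tool_pos: [530.8, -159.1, 139.2]
eef_rot: [2.101, 2.201, 0.067]
contact_force: [-0.3, -0.8, 1.0]
gripper_width: 0.8
```

```bash
python3 - <<'E'
from h import *
st();tilt()
E
```

```text
t8.42 [ 530.8 -159.1  139.2] head92.53 F [-0.3 -0.8  1. ] w0.800 q [-0.5   0.06  1.94  0.02  1.03 -0.56]
zaxis [ 0.101 -0.036 -0.994] yz 0.100 xz -0.040
```

{"api": "drive_tool", "payload": {
  "motion": [
    {"tx": 0,"ty": -8,"tz": 0,"twist": 0,"grip": 0.6},
    {"tx": 0,"ty": -8,"tz": 0,"twist": 0,"grip": 0.6},
    {"tx": 0,"ty": -8,"tz": 0,"twist": 0,"grip": 0.6},
    {"tx": 0,"ty": -8,"tz": 0,"twist": 0,"grip": 0.6},
    {"tx": 0,"ty": -8,"tz": 0,"twist": 0,"grip": 0.6},
    {"tx": 0,"ty": -8,"tz": 0,"twist": 0,"grip": 0.6},
    {"tx": 0,"ty": -8,"tz": 0,"twist": 0,"grip": 0.6},
    {"tx": 0,"ty": -8,"tz": 0,"twist": 0,"grip": 0.6},
    {"tx": 0,"ty": -8,"tz": 0,"twist": 0,"grip": 0.6},
    {"tx": 0,"ty": -8,"tz": 0,"twist": 0,"grip": 0.6}
  ]
}}

```text
clock: 9.25
tool_pos: [449.4, -161.8, 134.4]
eef_rot: [2.088, 2.2, 0.072]
contact_force: [0.1, -0.6, 0.9]
gripper_width: 0.799
```

```bash
python3 - <<'E'
from h import *
st();tilt()
E
```

```text
t9.25 [ 449.4 -161.8  134.4] head92.85 F [ 0.1 -0.6  0.9] w0.799 q [-0.6  -0.13  2.14  0.03  1.02 -0.67]
zaxis [ 0.11  -0.04  -0.993] yz 0.108 xz -0.045
```

{"api": "drive_tool", "payload": {
  "motion": [
    {"tx": 0,"ty": 41,"tz": 0,"twist": 0,"grip": 0.6},
    {"tx": 0,"ty": 41,"tz": 0,"twist": 0,"grip": 0.6}
  ]
}}

```text
clock: 9.42
tool_pos: [519.7, -154.3, 136.7]
eef_rot: [2.105, 2.203, 0.065]
contact_force: [1.0, -1.9, 1.2]
gripper_width: 0.801
```

```bash
python3 - <<'E'
from h import *
st();tilt()
E
```

```text
t9.42 [ 519.7 -154.3  136.7] head92.52 F [ 1.  -1.9  1.2] w0.801 q [-0.51  0.04  1.97  0.02  1.03 -0.56]
zaxis [ 0.097 -0.034 -0.995] yz 0.095 xz -0.038
```

Tool tilt has built up to about 0.1 rad from the loads on the handle. The moves can't command tilt, so I'll press the closed fingertips gently against the fixed front wall of the case. That gives a -x force at the tips to level the tool.

```bash
python3 - <<'E'
from h import *
st();tilt();plan((430,-10,110),np.radians(91),grip=-1,step=38)
E
```

```text
t9.42 [ 519.7 -154.3  136.7] head92.52 F [ 1.  -1.9  1.2] w0.801 q [-0.51  0.04  1.97  0.02  1.03 -0.56]
zaxis [ 0.097 -0.034 -0.995] yz 0.095 xz -0.038
5
[{"tx": 29.6, "ty": -16.6, "tz": 5.3, "twist": 0.005, "grip": -1}, {"tx": 29.5, "ty": -16.8, "tz": 5.3, "twist": 0.005, "grip": -1}, {"tx": 29.4, "ty": -17.0, "tz": 5.3, "twist": 0.005, "grip": -1}, {"tx": 29.3, "ty": -17.1, "tz": 5.3, "twist": 0.005, "grip": -1}, {"tx": 29.3, "ty": -17.3, "tz": 5.3, "twist": 0.005, "grip": -1}]
```

{"api": "drive_tool", "payload": {
  "motion": [
    {"tx": 29,"ty": -19,"tz": 4,"twist": 0.005,"grip": -1},
    {"tx": 29,"ty": -19,"tz": 4,"twist": 0.005,"grip": -1},
    {"tx": 29,"ty": -19,"tz": 4,"twist": 0.005,"grip": -1},
    {"tx": 29,"ty": -19,"tz": 4,"twist": 0.005,"grip": -1},
    {"tx": 29,"ty": -19,"tz": 4,"twist": 0.005,"grip": -1},
    {"tx": 0,"ty": -3,"tz": 20,"twist": 0.005,"grip": -1},
    {"tx": 0,"ty": -2,"tz": 25,"twist": 0.005,"grip": -1},
    {"tx": 0,"ty": -2,"tz": 25,"twist": 0.005,"grip": -1}
  ]
}}

```text
clock: 10.08
tool_pos: [426.5, -15.1, 29.7]
eef_rot: [2.145, 2.154, 0.076]
contact_force: [0.4, -0.1, -0.1]
gripper_width: -0.001
```

```bash
python3 - <<'E'
from h import *
st();tilt()
s=get_image("side");crop(s,200,120,320,230,5,"pics/s7.png")
E
```

```text
t10.08 [426.5 -15.1  29.7] head90.12 F [ 0.4 -0.1 -0.1] w-0.001 q [-0.3  -0.04  2.29 -0.    0.77 -0.3 ]
zaxis [ 0.106 -0.036 -0.994] yz 0.106 xz -0.036
```

View pics/s7.png

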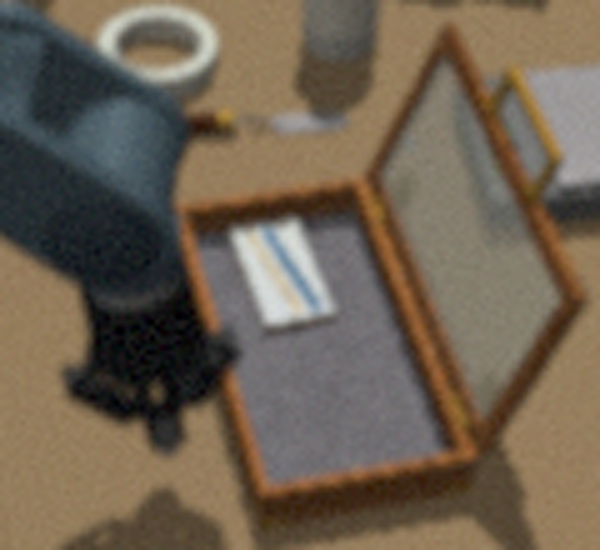

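{"api": "drive_tool", "payload": {
  "motion": [
    {"tx": 0,"ty": 12,"tz": 5,"twist": 0,"grip": -1},
    {"tx": 0,"ty": 12,"tz": 3,"twist": 0,"grip": -1},
    {"tx": 0,"ty": 8,"tz": 1,"twist": 0,"grip": -1},
    {"tx": 0,"ty": 6,"tz": 1,"twist": 0,"grip": -1}
  ]
}}

```text
clock: 10.47
tool_pos: [457.8, -14.3, 16.4]
eef_rot: [2.159, 2.164, 0.062]
contact_force: [-0.0, -0.9, -0.3]
gripper_width: -0.001
```

```bash
python3 - <<'E'
from h import *
st();tilt()
E
```

```text
t10.47 [457.8 -14.3  16.4] head90.04 F [-0.  -0.9 -0.3] w-0.001 q [-0.28  0.08  2.2  -0.01  0.76 -0.27]
zaxis [ 0.088 -0.031 -0.996] yz 0.088 xz -0.031
```

{"api": "drive_tool", "payload": {
  "motion": [
    {"tx": 0,"ty": 6,"tz": 0,"twist": 0,"grip": -1},
    {"tx": 0,"ty": 6,"tz": 0,"twist": 0,"grip": -1},
    {"tx": 0,"ty": 5,"tz": 0,"twist": 0,"grip": -1}
  ]
}}

```text
clock: 10.72
tool_pos: [467.1, -13.9, 16.7]
eef_rot: [2.17, 2.181, 0.036]
contact_force: [-26.3, -4.0, 19.0]
gripper_width: -0.006
```

```bash
python3 - <<'E'
from h import *
st();tilt()
E
```

```text
t10.72 [467.1 -13.9  16.7] head90.23 F [-26.3  -4.   19. ] w-0.006 q [-0.27  0.11  2.16 -0.02  0.79 -0.26]
zaxis [ 0.062 -0.029 -0.998] yz 0.062 xz -0.029
```

It works: tilt went from 0.088 to 0.062, and the contact confirms the wall face at x≈481. I continue gently.

{"api": "drive_tool", "payload": {
  "motion": [
    {"tx": 0,"ty": 4,"tz": -1,"twist": 0,"grip": -1},
    {"tx": 0,"ty": 4,"tz": -1,"twist": 0,"grip": -1},
    {"tx": 0,"ty": 4,"tz": 0,"twist": 0,"grip": -1}
  ]
}}

```text
clock: 10.97
tool_pos: [466.4, -13.6, 16.3]
eef_rot: [2.184, 2.204, -0.001]
contact_force: [-15.6, -2.5, 11.3]
gripper_width: -0.001
```

```bash
python3 - <<'E'
from h import *
st();tilt()
E
```

```text
t10.97 [466.4 -13.6  16.3] head90.48 F [-15.6  -2.5  11.3] w-0.001 q [-0.26  0.13  2.14 -0.03  0.83 -0.25]
zaxis [ 0.027 -0.028 -0.999] yz 0.027 xz -0.028
```

{"api": "drive_tool", "payload": {
  "motion": [
    {"tx": 0,"ty": 4,"tz": -1,"twist": 0,"grip": -1},
    {"tx": 0,"ty": 4,"tz": 0,"twist": 0,"grip": -1},
    {"tx": 0,"ty": 4,"tz": 0,"twist": 0,"grip": -1},
    {"tx": 0,"ty": -6,"tz": 0,"twist": 0,"grip": -1},
    {"tx": 0,"ty": -12,"tz": -5,"twist": 0,"grip": -1}
  ]
}}

```text
clock: 11.38
tool_pos: [447.8, -13.4, 20.6]
eef_rot: [2.199, 2.226, -0.04]
contact_force: [-0.1, -0.1, -0.0]
gripper_width: -0.002
```

```bash
python3 - <<'E'
from h import *
st();tilt();plan((450,-314,70),np.radians(99.8),grip=0.6,step=30)
E
```

```text
t11.38 [447.8 -13.4  20.6] head90.70 F [-0.1 -0.1 -0. ] w-0.002 q [-0.27  0.1   2.17 -0.04  0.88 -0.26]
zaxis [-0.01  -0.027 -1.   ] yz -0.010 xz -0.026
11
[{"tx": -27.3, "ty": -0.1, "tz": -4.5, "twist": -0.014, "grip": 0.6}, {"tx": -27.3, "ty": -0.5, "tz": -4.5, "twist": -0.014, "grip": 0.6}, {"tx": -27.3, "ty": -0.9, "tz": -4.5, "twist": -0.014, "grip": 0.6}, {"tx": -27.3, "ty": -1.3, "tz": -4.5, "twist": -0.014, "grip": 0.6}, {"tx": -27.3, "ty": -1.7, "tz": -4.5, "twist": -0.014, "grip": 0.6}, {"tx": -27.2, "ty": -2.1, "tz": -4.5, "twist": -0.014, "grip": 0.6}, {"tx": -27.2, "ty": -2.5, "tz": -4.5, "twist": -0.014, "grip": 0.6}, {"tx": -27.2, "ty": -2.9, "tz": -4.5, "twist": -0.014, "grip": 0.6}, {"tx": -27.1, "ty": -3.3, "tz": -4.5, "twist": -0.014, "grip": 0.6}, {"tx": -27.1, "ty": -3.7, "tz": -4.5, "twist": -0.014, "grip": 0.6}]
[{"tx": -27.0, "ty": -4.1, "tz": -4.5, "twist": -0.014, "grip": 0.6}]
```

{"api": "drive_tool", "payload": {
  "motion": [
    {"tx": -20,"ty": 0,"tz": -12,"twist": -0.014,"grip": 0.6},
    {"tx": -27,"ty": 0,"tz": -12,"twist": -0.014,"grip": 0.6},
    {"tx": -27,"ty": 0,"tz": -10,"twist": -0.014,"grip": 0.6},
    {"tx": -28,"ty": 0,"tz": -8,"twist": -0.014,"grip": 0.6},
    {"tx": -28,"ty": -1,"tz": -4,"twist": -0.014,"grip": 0.6},
    {"tx": -28,"ty": -1,"tz": 0,"twist": -0.014,"grip": 0.6},
    {"tx": -28,"ty": -2,"tz": 0,"twist": -0.014,"grip": 0.6},
    {"tx": -28,"ty": -2,"tz": 0,"twist": -0.014,"grip": 0.6},
    {"tx": -28,"ty": -3,"tz": 0,"twist": -0.014,"grip": 0.6},
    {"tx": -28,"ty": -3,"tz": 0,"twist": -0.014,"grip": 0.6}
  ]
}}

```text
clock: 12.22
tool_pos: [458.6, -291.7, 83.2]
eef_rot: [2.015, 2.383, -0.04]
contact_force: [1.2, -0.7, 1.1]
gripper_width: 0.798
```

```bash
python3 - <<'E'
from h import *
st();tilt();plan((457,-314,45),np.radians(99.8),grip=0.6,step=15)
E
```

```text
t12.22 [ 458.6 -291.7   83.2] head99.58 F [ 1.2 -0.7  1.1] w0.798 q [-0.76  0.18  1.93 -0.03  1.01 -0.92]
zaxis [-0.001 -0.033 -0.999] yz -0.006 xz -0.032
3
[{"tx": -7.2, "ty": -1.7, "tz": 12.7, "twist": -0.001, "grip": 0.6}, {"tx": -7.2, "ty": -1.8, "tz": 12.7, "twist": -0.001, "grip": 0.6}, {"tx": -7.2, "ty": -1.8, "tz": 12.7, "twist": -0.001, "grip": 0.6}]
```

{"api": "drive_tool", "payload": {
  "motion": [
    {"tx": -8,"ty": -2,"tz": 11,"twist": 0,"grip": 0.6},
    {"tx": -7,"ty": -2,"tz": 11,"twist": 0,"grip": 0.6},
    {"tx": -7,"ty": -1,"tz": 11,"twist": 0,"grip": 0.6},
    {"tx": 0,"ty": 0,"tz": 0,"twist": 0,"grip": 0.6}
  ]
}}

```text
clock: 12.55
tool_pos: [458.9, -324.6, 54.0]
eef_rot: [2.015, 2.37, -0.042]
contact_force: [-1.0, 0.2, 0.5]
gripper_width: 0.8
```

```bash
python3 - <<'E'
from h import *
st();tilt()
s=get_image('side');crop(s,215,235,305,310,7,'pics/s8.png')
t=get_image('top');crop(t,310,195,400,255,7,'pics/t8.png')
E
```

```text
t12.55 [ 458.9 -324.6   54. ] head99.26 F [-1.   0.2  0.5] w0.800 q [-0.81  0.26  1.9  -0.03  0.95 -0.95]
zaxis [ 0.006 -0.041 -0.999] yz -0.001 xz -0.041
```

View pics/s8.png

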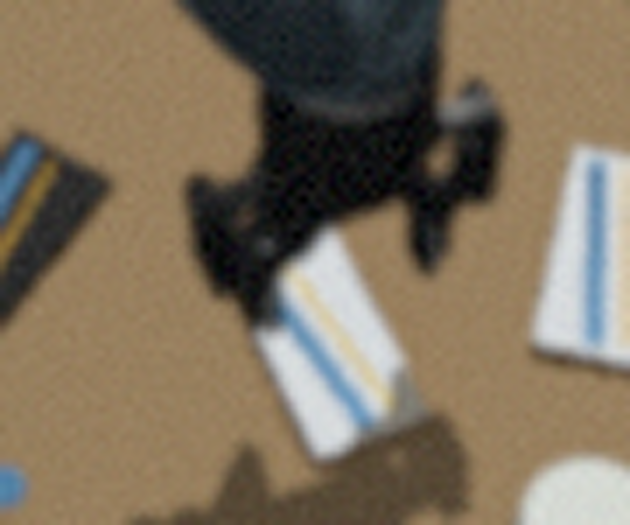

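View pics/t8.png

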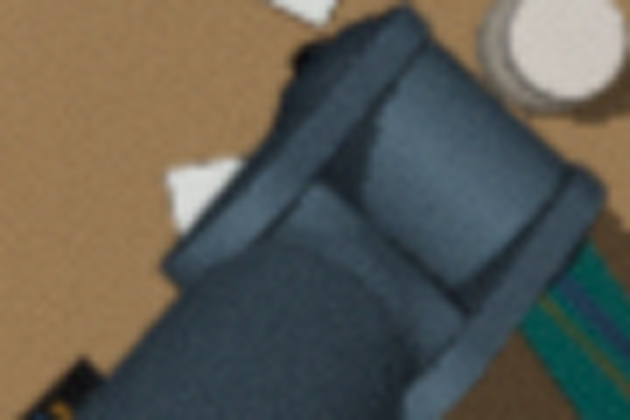

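The tool is about 10 mm too far right of the board's centre, so I correct while descending.

{"api": "drive_tool", "payload": {
  "motion": [
    {"tx": 10,"ty": -3,"tz": 10,"twist": -0.01,"grip": 0.5},
    {"tx": 2,"ty": 0,"tz": 15,"twist": 0,"grip": 0.5},
    {"tx": 1,"ty": 0,"tz": 12,"twist": 0,"grip": 0.5},
    {"tx": 0,"ty": 0,"tz": 0,"twist": 0,"grip": 0.5}
  ]
}}

```text
clock: 12.98
tool_pos: [455.3, -309.4, 17.5]
eef_rot: [1.993, 2.383, -0.042]
contact_force: [-0.2, 0.4, 0.0]
gripper_width: 0.752
```

```bash
python3 - <<'E'
from h import *
st();tilt();plan((457,-314,0),np.radians(99.8),grip=0.5,step=15)
s=get_image('side');crop(s,215,235,305,310,7,'pics/s9.png')
E
```

```text
t12.98 [ 455.3 -309.4   17.5] head100.18 F [-0.2  0.4  0. ] w0.752 q [-0.79  0.3   1.94 -0.03  0.87 -0.95]
zaxis [ 0.01  -0.043 -0.999] yz 0.002 xz -0.044
2
[{"tx": -2.4, "ty": 0.4, "tz": 8.8, "twist": 0.003, "grip": 0.5}, {"tx": -2.4, "ty": 0.4, "tz": 8.8, "twist": 0.003, "grip": 0.5}]
```

View pics/s9.png

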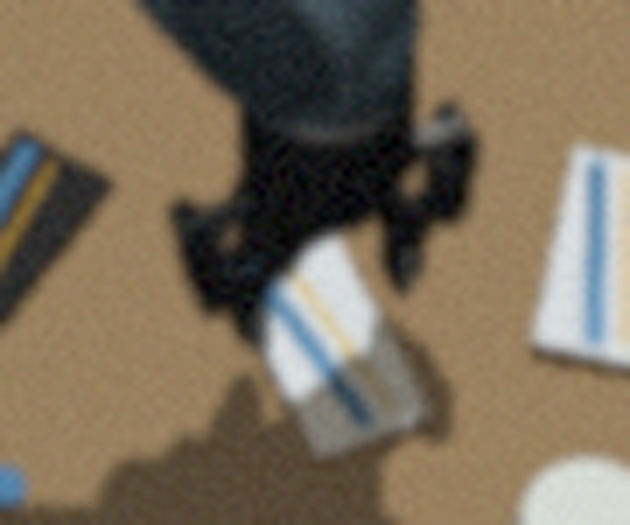

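```bash
python3 - <<'E'
from h import *
s=get_image('side')
f=lambda P:((w2p(s,P)-[215,235]+.5)*7-.5).round(0)
c=np.array([457,-314]);u=np.array([-.17,.985]);v=np.array([.985,.17])
for a,b in((1,1),(1,-1),(-1,1),(-1,-1)):print(f((*(c+55*a*u+27.5*b*v),8)))
p=sense()["tool_pos"];M=Rr.from_rotvec(sense()["eef_rot"]).as_matrix()
for sgn in(1,-1):print("tip",f(p+M[:,1]*32*sgn-M[:,2]*5.5),"down",f(p+M[:,1]*32*sgn-M[:,2]*5.5+[0,0,-19]))
E
```

```text
[336. 220.]
[227. 260.]
[437. 414.]
[324. 459.]
tip [392. 285.] down [390. 307.]
tip [262. 335.] down [262. 357.]
```

{"api": "drive_tool", "payload": {
  "motion": [
    {"tx": -3,"ty": 0,"tz": 9,"twist": 0,"grip": 0.5},
    {"tx": -1,"ty": 0,"tz": 6,"twist": 0,"grip": 0.5},
    {"tx": 0,"ty": 0,"tz": 2,"twist": 0,"grip": 0.5}
  ]
}}

```text
clock: 13.33
tool_pos: [459.0, -316.8, 3.7]
eef_rot: [1.987, 2.377, -0.043]
contact_force: [-0.3, -0.0, -0.5]
gripper_width: 0.748
```

```bash
python3 - <<'E'
from h import *
st();tilt()
E
```

```text
t13.33 [ 459.  -316.8    3.7] head100.21 F [-0.3 -0.  -0.5] w0.748 q [-0.8   0.34  1.92 -0.03  0.84 -0.95]
zaxis [ 0.015 -0.049 -0.999] yz 0.006 xz -0.051
```

{"api": "drive_tool", "payload": {
  "motion": [
    {"tx": 3,"ty": -3,"tz": 4,"twist": 0,"grip": 0.5},
    {"tx": 0,"ty": 0,"tz": 2,"twist": 0,"grip": 0.5},
    {"tx": 0,"ty": 0,"tz": 0,"twist": 0,"grip": 0.5}
  ]
}}

```text
clock: 13.58
tool_pos: [455.3, -314.9, -3.5]
eef_rot: [1.988, 2.377, -0.043]
contact_force: [-0.4, 0.4, 0.2]
gripper_width: 0.75
```

```bash
python3 - <<'E'
from h import *
st();tilt()
s=get_image('side');crop(s,215,235,305,310,7,'pics/s10.png')
E
```

```text
t13.58 [ 455.3 -314.9   -3.5] head100.18 F [-0.4  0.4  0.2] w0.750 q [-0.8   0.34  1.93 -0.03  0.82 -0.96]
zaxis [ 0.015 -0.049 -0.999] yz 0.006 xz -0.050
```

View pics/s10.png

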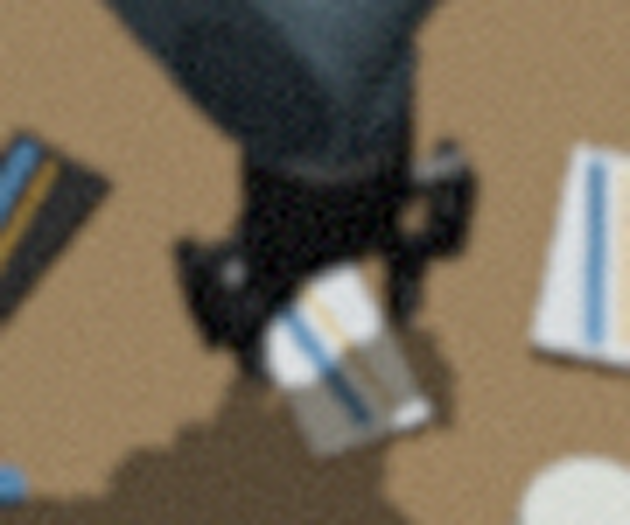

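The fingers straddle the board, with tips at about (255,375) and (405,320). Now I close on it.

{"api": "drive_tool", "payload": {
  "motion": [
    {"tx": 0,"ty": 0,"tz": 0,"twist": 0,"grip": -0.1},
    {"tx": 0,"ty": 0,"tz": 0,"twist": 0,"grip": -0.1},
    {"tx": 0,"ty": 0,"tz": 0,"twist": 0,"grip": -0.1},
    {"tx": 0,"ty": 0,"tz": 0,"twist": 0,"grip": -0.1}
  ],
  "grip_force": 25
}}

```text
clock: 13.97
tool_pos: [455.6, -315.2, -2.8]
eef_rot: [1.987, 2.376, -0.043]
contact_force: [0.2, 0.6, -0.5]
gripper_width: 0.639
```

{"api": "drive_tool", "payload": {
  "motion": [
    {"tx": 0,"ty": 0,"tz": -8,"twist": 0,"grip": -0.1},
    {"tx": 0,"ty": 0,"tz": -15,"twist": 0,"grip": -0.1},
    {"tx": 0,"ty": 0,"tz": -20,"twist": 0,"grip": -0.1},
    {"tx": 0,"ty": 0,"tz": -20,"twist": 0,"grip": -0.1},
    {"tx": 0,"ty": 0,"tz": -10,"twist": 0,"grip": -0.1}
  ]
}}

```text
clock: 14.38
tool_pos: [452.3, -309.4, 71.1]
eef_rot: [1.992, 2.382, -0.042]
contact_force: [0.2, 0.0, 0.2]
gripper_width: 0.636
```

```bash
python3 - <<'E'
from h import *
st();tilt()
s=get_image('side');crop(s,205,215,305,300,7,'pics/s11.png')
plan((557,-100,100),np.radians(92.5),grip=-0.1,step=32)
E
```

```text
t14.38 [ 452.3 -309.4   71.1] head100.18 F [0.2 0.  0.2] w0.636 q [-0.8   0.2   1.94 -0.03  0.97 -0.96]
zaxis [ 0.01  -0.043 -0.999] yz 0.002 xz -0.045
8
[{"tx": 23.6, "ty": 17.4, "tz": -3.4, "twist": 0.017, "grip": -0.1}, {"tx": 23.8, "ty": 17.0, "tz": -3.4, "twist": 0.017, "grip": -0.1}, {"tx": 24.1, "ty": 16.6, "tz": -3.4, "twist": 0.017, "grip": -0.1}, {"tx": 24.4, "ty": 16.2, "tz": -3.4, "twist": 0.017, "grip": -0.1}, {"tx": 24.7, "ty": 15.8, "tz": -3.4, "twist": 0.017, "grip": -0.1}, {"tx": 24.9, "ty": 15.4, "tz": -3.4, "twist": 0.017, "grip": -0.1}, {"tx": 25.2, "ty": 15.0, "tz": -3.4, "twist": 0.017, "grip": -0.1}, {"tx": 25.4, "ty": 14.5, "tz": -3.4, "twist": 0.017, "grip": -0.1}]
```

View pics/s11.png

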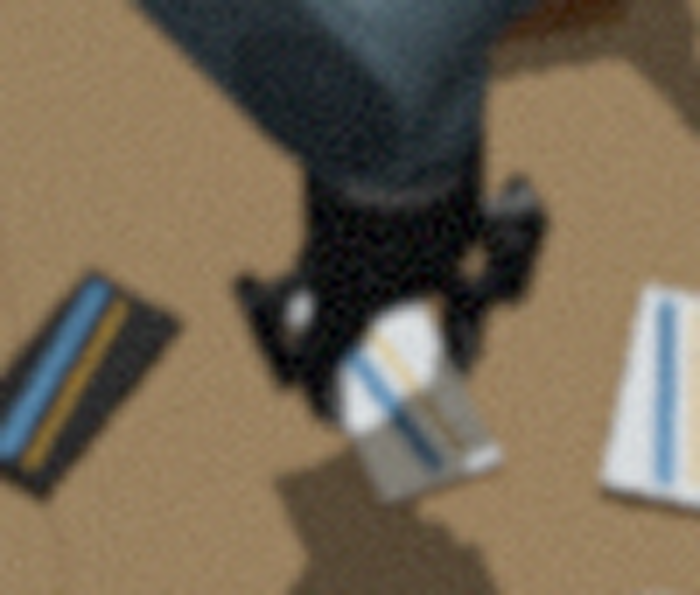

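The board is held level (opening 0.636, about 54 mm). I carry it to the case.

{"api": "drive_tool", "payload": {
  "motion": [
    {"tx": 24,"ty": 18,"tz": -6,"twist": 0.017,"grip": -0.1},
    {"tx": 24,"ty": 17,"tz": -5,"twist": 0.017,"grip": -0.1},
    {"tx": 24,"ty": 17,"tz": -5,"twist": 0.017,"grip": -0.1},
    {"tx": 24,"ty": 16,"tz": -4,"twist": 0.017,"grip": -0.1},
    {"tx": 25,"ty": 16,"tz": -4,"twist": 0.017,"grip": -0.1},
    {"tx": 25,"ty": 15,"tz": -3,"twist": 0.017,"grip": -0.1},
    {"tx": 25,"ty": 12,"tz": -3,"twist": 0.017,"grip": -0.1},
    {"tx": 25,"ty": 4,"tz": -2,"twist": 0.017,"grip": -0.1}
  ]
}}

```text
clock: 15.1
tool_pos: [548.1, -96.8, 97.0]
eef_rot: [2.162, 2.216, -0.038]
contact_force: [0.6, 0.0, -0.9]
gripper_width: 0.636
```

```bash
python3 - <<'E'
from h import *
st();tilt()
plan((557,76,85),np.radians(92.5),grip=-0.1,step=30)
E
```

```text
t15.10 [548.1 -96.8  97. ] head91.41 F [ 0.6  0.  -0.9] w0.636 q [-0.36  0.18  1.9  -0.05  1.03 -0.36]
zaxis [ 0.015 -0.049 -0.999] yz 0.014 xz -0.050
6
[{"tx": 28.8, "ty": 2.2, "tz": 2.0, "twist": -0.003, "grip": -0.1}, {"tx": 28.7, "ty": 2.3, "tz": 2.0, "twist": -0.003, "grip": -0.1}, {"tx": 28.7, "ty": 2.4, "tz": 2.0, "twist": -0.003, "grip": -0.1}, {"tx": 28.7, "ty": 2.5, "tz": 2.0, "twist": -0.003, "grip": -0.1}, {"tx": 28.7, "ty": 2.6, "tz": 2.0, "twist": -0.003, "grip": -0.1}, {"tx": 28.7, "ty": 2.7, "tz": 2.0, "twist": -0.003, "grip": -0.1}]
```

{"api": "drive_tool", "payload": {
  "motion": [
    {"tx": 29,"ty": 2,"tz": -1,"twist": -0.003,"grip": -0.1},
    {"tx": 29,"ty": 2,"tz": -1,"twist": -0.003,"grip": -0.1},
    {"tx": 29,"ty": 2,"tz": 0,"twist": -0.003,"grip": -0.1},
    {"tx": 29,"ty": 2,"tz": 0,"twist": -0.003,"grip": -0.1},
    {"tx": 28,"ty": 2,"tz": 0,"twist": -0.003,"grip": -0.1},
    {"tx": 22,"ty": 2,"tz": 0,"twist": -0.003,"grip": -0.1},
    {"tx": 0,"ty": 0,"tz": 0,"twist": 0,"grip": -0.1}
  ]
}}

```text
clock: 15.68
tool_pos: [553.0, 81.8, 87.2]
eef_rot: [2.139, 2.243, -0.04]
contact_force: [-0.1, 0.8, -0.8]
gripper_width: 0.636
```

```bash
python3 - <<'E'
from h import *
st();tilt()
plan((557,82,40),np.radians(92.5),grip=-0.1,step=12)
s=get_image('side');crop(s,200,100,320,220,5,'pics/s12.png')
E
```

```text
t15.68 [553.   81.8  87.2] head92.70 F [-0.1  0.8 -0.8] w0.636 q [-0.03  0.21  1.89 -0.06  1.03 -0.05]
zaxis [ 0.012 -0.048 -0.999] yz 0.010 xz -0.048
4
[{"tx": 0.0, "ty": 1.0, "tz": 11.8, "twist": 0.001, "grip": -0.1}, {"tx": 0.0, "ty": 1.0, "tz": 11.8, "twist": 0.001, "grip": -0.1}, {"tx": 0.0, "ty": 1.0, "tz": 11.8, "twist": 0.001, "grip": -0.1}, {"tx": 0.0, "ty": 1.0, "tz": 11.8, "twist": 0.001, "grip": -0.1}]
```

View pics/s12.png

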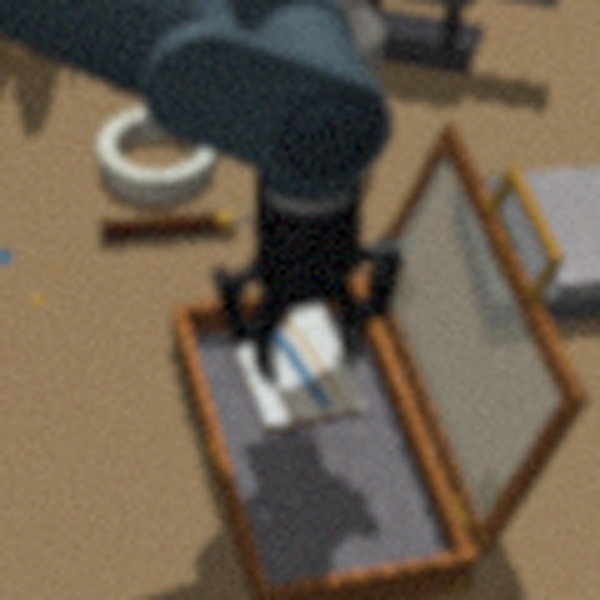

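{"api": "drive_tool", "payload": {
  "motion": [
    {"tx": 1,"ty": 0,"tz": 12,"twist": 0.001,"grip": -0.1},
    {"tx": 1,"ty": 0,"tz": 12,"twist": 0.001,"grip": -0.1},
    {"tx": 1,"ty": 0,"tz": 12,"twist": 0,"grip": -0.1},
    {"tx": 0,"ty": 0,"tz": 10,"twist": 0,"grip": -0.1},
    {"tx": 0,"ty": 0,"tz": 0,"twist": 0,"grip": -0.1}
  ]
}}

```text
clock: 16.15
tool_pos: [552.4, 77.7, 34.9]
eef_rot: [2.147, 2.236, -0.045]
contact_force: [-0.7, -0.1, -1.9]
gripper_width: 0.637
```

```bash
python3 - <<'E'
from h import *
st();tilt()
s=get_image('side');crop(s,220,130,320,220,6,'pics/s13.png')
f=lambda P:((w2p(s,P)-[220,130]+.5)*6-.5).round(0)
def rect(c,h,z):
    u=np.array([np.cos(h),np.sin(h)]);v=np.array([np.sin(h),-np.cos(h)])
    return [f((*(np.array(c)+55*a*u+27.5*b*v),z)).tolist() for a,b in((1,1),(1,-1),(-1,-1),(-1,1))]
print("first pred",rect((554,155),np.radians(92.5),18))
p=sense()["tool_pos"];print("held",rect(p[:2],head(),p[2]+2.8+8))
print("case corners",[f(c) for c in ((481,-80,40),(639,-80,40),(481,226,40),(639,226,40))])
E
```

```text
t16.15 [552.4  77.7  34.9] head92.34 F [-0.7 -0.1 -1.9] w0.637 q [-0.04  0.3   1.9  -0.06  0.94 -0.05]
zaxis [ 0.01  -0.049 -0.999] yz 0.008 xz -0.050
first pred [[236.0, 205.0], [157.0, 220.0], [203.0, 334.0], [285.0, 317.0]]
held [[264.0, 253.0], [182.0, 269.0], [230.0, 391.0], [316.0, 373.0]]
case corners [array([195., 536.]), array([453., 490.]), array([ 88., 188.]), array([317., 153.])]
```

View pics/s13.png

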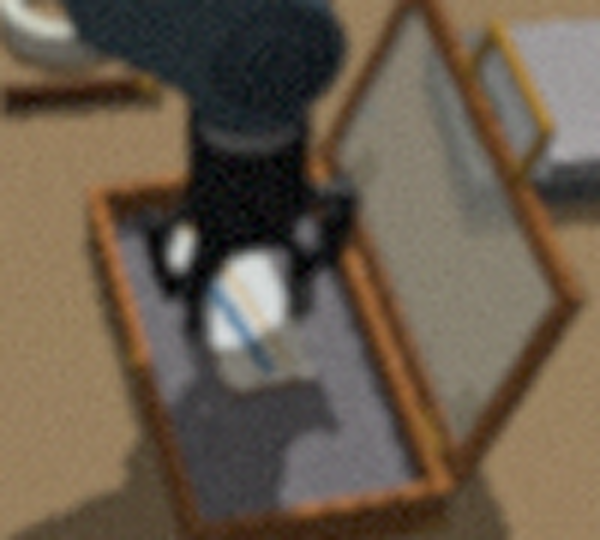

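{"api": "drive_tool", "payload": {
  "motion": [
    {"tx": 5,"ty": 5,"tz": 4,"twist": 0,"grip": -0.1},
    {"tx": 1,"ty": 0,"tz": 5,"twist": 0,"grip": -0.1},
    {"tx": 0,"ty": 0,"tz": 4,"twist": 0,"grip": -0.1},
    {"tx": 0,"ty": 0,"tz": 0,"twist": 0,"grip": -0.1}
  ]
}}

```text
clock: 16.53
tool_pos: [559.1, 82.7, 21.5]
eef_rot: [2.148, 2.233, -0.043]
contact_force: [-1.2, 0.3, -0.2]
gripper_width: 0.636
```

```bash
python3 - <<'E'
from h import *
st();tilt()
E
```

```text
t16.53 [559.1  82.7  21.5] head92.22 F [-1.2  0.3 -0.2] w0.636 q [-0.03  0.33  1.88 -0.06  0.91 -0.03]
zaxis [ 0.012 -0.05  -0.999] yz 0.010 xz -0.050
```

{"api": "drive_tool", "payload": {
  "motion": [
    {"tx": 0,"ty": -2,"tz": 2,"twist": 0,"grip": -0.1},
    {"tx": 0,"ty": 0,"tz": 2,"twist": 0,"grip": -0.1},
    {"tx": 0,"ty": 0,"tz": 2,"twist": 0,"grip": -0.1},
    {"tx": 0,"ty": 0,"tz": 0,"twist": 0,"grip": -0.1}
  ]
}}

```text
clock: 16.87
tool_pos: [557.6, 82.5, 15.6]
eef_rot: [2.147, 2.233, -0.041]
contact_force: [-0.1, 0.2, -0.4]
gripper_width: 0.634
```

```bash
python3 - <<'E'
from h import *
st();tilt();print(sense()["ft_torque"].round(2))
E
```

```text
t16.87 [557.6  82.5  15.6] head92.24 F [-0.1  0.2 -0.4] w0.634 q [-0.03  0.34  1.89 -0.06  0.9  -0.03]
zaxis [ 0.013 -0.05  -0.999] yz 0.011 xz -0.050
[ 0.05  0.   -0.03]
```

{"api": "drive_tool", "payload": {
  "motion": [
    {"tx": 0,"ty": 0,"tz": 1.5,"twist": 0,"grip": -0.1},
    {"tx": 0,"ty": 0,"tz": 1.5,"twist": 0,"grip": -0.1},
    {"tx": 0,"ty": 0,"tz": 1.5,"twist": 0,"grip": -0.1}
  ],
  "grip_force": 20
}}

```text
clock: 17.12
tool_pos: [558.3, 82.1, 13.5]
eef_rot: [2.146, 2.234, -0.043]
contact_force: [-5.4, 0.4, 10.8]
gripper_width: 0.639
```

```bash
python3 - <<'E'
from h import *
st();tilt();print(sense()["ft_torque"].round(2))
E
```

```text
t17.12 [558.3  82.1  13.5] head92.27 F [-5.4  0.4 10.8] w0.639 q [-0.03  0.35  1.88 -0.06  0.9  -0.03]
zaxis [ 0.012 -0.05  -0.999] yz 0.010 xz -0.051
[0.11 1.07 0.05]
```

The board is in contact with the first one (Fz about 11 N). I open slowly.

{"api": "drive_tool", "payload": {
  "motion": [
    {"tx": 0,"ty": 0,"tz": 0,"twist": 0,"grip": 0.3},
    {"tx": 0,"ty": 0,"tz": 0,"twist": 0,"grip": 0.35},
    {"tx": 0,"ty": 0,"tz": 0,"twist": 0,"grip": 0.45},
    {"tx": 0,"ty": 0,"tz": 0,"twist": 0,"grip": 0.5}
  ]
}}

```text
clock: 17.45
tool_pos: [559.3, 82.0, 14.6]
eef_rot: [2.145, 2.232, -0.04]
contact_force: [0.1, 0.3, -0.4]
gripper_width: 0.748
```

```bash
python3 - <<'E'
from h import *
st();tilt()
s=get_image('side');crop(s,220,130,320,220,6,'pics/s14.png')
E
```

```text
t17.45 [559.3  82.   14.6] head92.26 F [ 0.1  0.3 -0.4] w0.748 q [-0.03  0.35  1.88 -0.06  0.9  -0.03]
zaxis [ 0.015 -0.05  -0.999] yz 0.013 xz -0.051
```

View pics/s14.png

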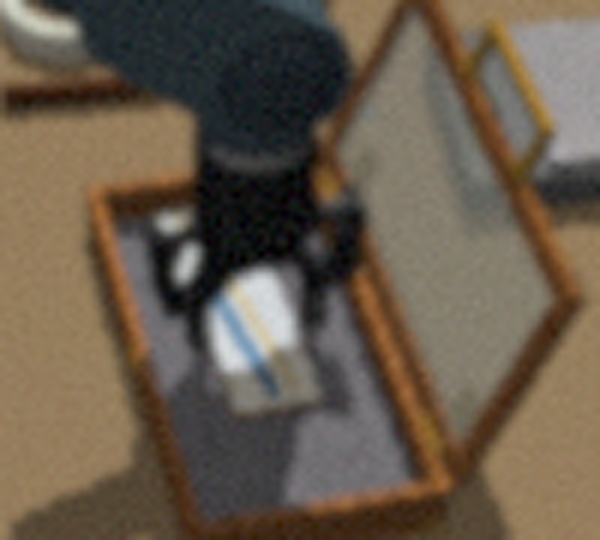

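{"api": "drive_tool", "payload": {
  "motion": [
    {"tx": 0,"ty": 0,"tz": -6,"twist": 0,"grip": 0.5},
    {"tx": 0,"ty": 0,"tz": -15,"twist": 0,"grip": 0.5},
    {"tx": 0,"ty": 0,"tz": -25,"twist": 0,"grip": 0.5},
    {"tx": 0,"ty": 0,"tz": -30,"twist": 0,"grip": 0.5},
    {"tx": 0,"ty": 0,"tz": -20,"twist": 0,"grip": 0.5}
  ]
}}

```text
clock: 17.92
tool_pos: [553.0, 86.9, 108.3]
eef_rot: [2.153, 2.239, -0.055]
contact_force: [0.9, -0.2, -1.1]
gripper_width: 0.751
```

```bash
python3 - <<'E'
from h import *
st();tilt()
plan((597,-290,105),np.radians(62),grip=0.5,step=36)
E
```

```text
t17.92 [553.   86.9 108.3] head92.27 F [ 0.9 -0.2 -1.1] w0.751 q [-0.02  0.19  1.87 -0.06  1.08 -0.04]
zaxis [ 0.    -0.05  -0.999] yz -0.001 xz -0.050
11
[{"tx": -34.4, "ty": 2.6, "tz": 0.3, "twist": 0.048, "grip": 0.5}, {"tx": -34.2, "ty": 4.3, "tz": 0.3, "twist": 0.048, "grip": 0.5}, {"tx": -34.0, "ty": 5.9, "tz": 0.3, "twist": 0.048, "grip": 0.5}, {"tx": -33.7, "ty": 7.6, "tz": 0.3, "twist": 0.048, "grip": 0.5}, {"tx": -33.3, "ty": 9.2, "tz": 0.3, "twist": 0.048, "grip": 0.5}, {"tx": -32.8, "ty": 10.7, "tz": 0.3, "twist": 0.048, "grip": 0.5}, {"tx": -32.2, "ty": 12.3, "tz": 0.3, "twist": 0.048, "grip": 0.5}, {"tx": -31.6, "ty": 13.8, "tz": 0.3, "twist": 0.048, "grip": 0.5}, {"tx": -30.9, "ty": 15.3, "tz": 0.3, "twist": 0.048, "grip": 0.5}, {"tx": -30.1, "ty": 16.8, "tz": 0.3, "twist": 0.048, "grip": 0.5}]
[{"tx": -29.3, "ty": 18.2, "tz": 0.3, "twist": 0.048, "grip": 0.5}]
```

{"api": "drive_tool", "payload": {
  "motion": [
    {"tx": -34,"ty": 3,"tz": 1,"twist": 0.048,"grip": 0.5},
    {"tx": -34,"ty": 4,"tz": 1,"twist": 0.048,"grip": 0.5},
    {"tx": -34,"ty": 6,"tz": 1,"twist": 0.048,"grip": 0.5},
    {"tx": -34,"ty": 8,"tz": 2,"twist": 0.048,"grip": 0.5},
    {"tx": -33,"ty": 9,"tz": 2,"twist": 0.048,"grip": 0.5},
    {"tx": -33,"ty": 11,"tz": 2,"twist": 0.048,"grip": 0.5},
    {"tx": -32,"ty": 12,"tz": 2,"twist": 0.048,"grip": 0.5},
    {"tx": -32,"ty": 14,"tz": 2,"twist": 0.048,"grip": 0.5},
    {"tx": -31,"ty": 15,"tz": 2,"twist": 0.048,"grip": 0.5},
    {"tx": -15,"ty": 8,"tz": 2,"twist": 0.048,"grip": 0.5}
  ]
}}

```text
clock: 18.75
tool_pos: [595.9, -249.0, 122.0]
eef_rot: [2.616, 1.636, -0.016]
contact_force: [-0.2, -0.0, -0.2]
gripper_width: 0.75
```

```bash
python3 - <<'E'
from h import *
st();tilt()
plan((597,-303,60),np.radians(62),grip=0.5,step=20)
t=get_image('top');crop(t,190,125,300,235,5.4,"pics/t15.png")
s=get_image('side');crop(s,220,130,320,220,6,'pics/s15.png')
E
```

```text
t18.75 [ 595.9 -249.   122. ] head64.01 F [-0.2 -0.  -0.2] w0.750 q [-0.56  0.33  1.67 -0.04  1.1  -0.09]
zaxis [ 0.021 -0.053 -0.998] yz 0.042 xz -0.038
5
[{"tx": -9.6, "ty": 4.9, "tz": 12.4, "twist": 0.007, "grip": 0.5}, {"tx": -9.6, "ty": 5.0, "tz": 12.4, "twist": 0.007, "grip": 0.5}, {"tx": -9.5, "ty": 5.1, "tz": 12.4, "twist": 0.007, "grip": 0.5}, {"tx": -9.5, "ty": 5.1, "tz": 12.4, "twist": 0.007, "grip": 0.5}, {"tx": -9.5, "ty": 5.2, "tz": 12.4, "twist": 0.007, "grip": 0.5}]
```

View pics/t15.png

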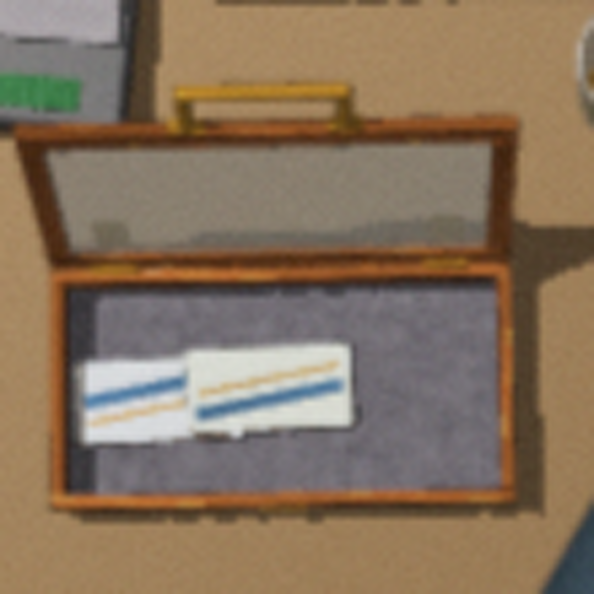

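View pics/s15.png

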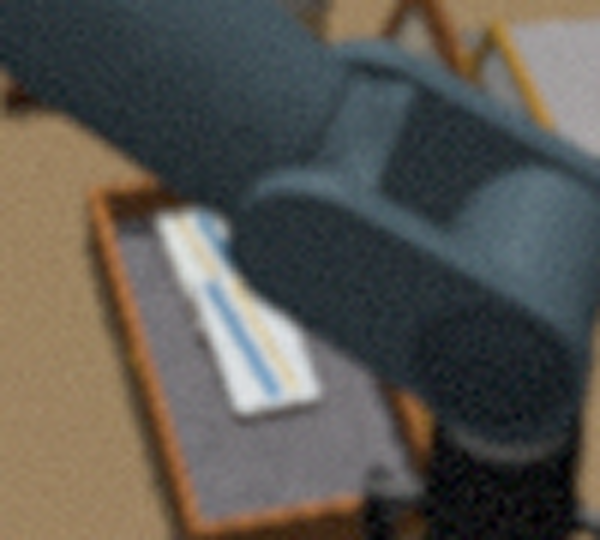

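Board one is shingled on the first board: in the top crop its left end is at x≈190 and the first board's right end is at 243, about a third overlap. The lid and the first board are unchanged. Now the second white board.

{"api": "drive_tool", "payload": {
  "motion": [
    {"tx": -9,"ty": 4,"tz": 11,"twist": 0.007,"grip": 0.5},
    {"tx": -9,"ty": 4,"tz": 12,"twist": 0.007,"grip": 0.5},
    {"tx": -9,"ty": 5,"tz": 12,"twist": 0.007,"grip": 0.5},
    {"tx": -8,"ty": 5,"tz": 12,"twist": 0.007,"grip": 0.5},
    {"tx": -8,"ty": 4,"tz": 12,"twist": 0.007,"grip": 0.5},
    {"tx": 0,"ty": 0,"tz": 0,"twist": 0,"grip": 0.5}
  ]
}}

```text
clock: 19.35
tool_pos: [596.3, -299.1, 58.9]
eef_rot: [2.643, 1.599, -0.016]
contact_force: [0.2, 0.2, -0.7]
gripper_width: 0.75
```

```bash
python3 - <<'E'
from h import *
st();tilt()
plan((597,-303,15),np.radians(62),grip=0.5,step=15)
s=get_image('side');crop(s,255,215,355,300,7,'pics/s16.png')
f=lambda P:((w2p(s,P)-[255,215]+.5)*7-.5).round(0).tolist()
h=np.radians(62);c=np.array([597,-303.5]);u=np.array([np.cos(h),np.sin(h)]);v=np.array([np.sin(h),-np.cos(h)])
print([f((*(c+55*a*u+27.5*b*v),8)) for a,b in((1,1),(1,-1),(-1,-1),(-1,1))])
E
```

```text
t19.35 [ 596.3 -299.1   58.9] head62.29 F [ 0.2  0.2 -0.7] w0.750 q [-0.62  0.46  1.63 -0.04  1.01 -0.12]
zaxis [ 0.018 -0.05  -0.999] yz 0.039 xz -0.036
3
[{"tx": -1.1, "ty": 0.8, "tz": 14.6, "twist": 0.002, "grip": 0.5}, {"tx": -1.1, "ty": 0.8, "tz": 14.6, "twist": 0.002, "grip": 0.5}, {"tx": -1.1, "ty": 0.8, "tz": 14.6, "twist": 0.002, "grip": 0.5}]
[[413.0, 311.0], [299.0, 286.0], [256.0, 483.0], [376.0, 510.0]]
```

View pics/s16.png

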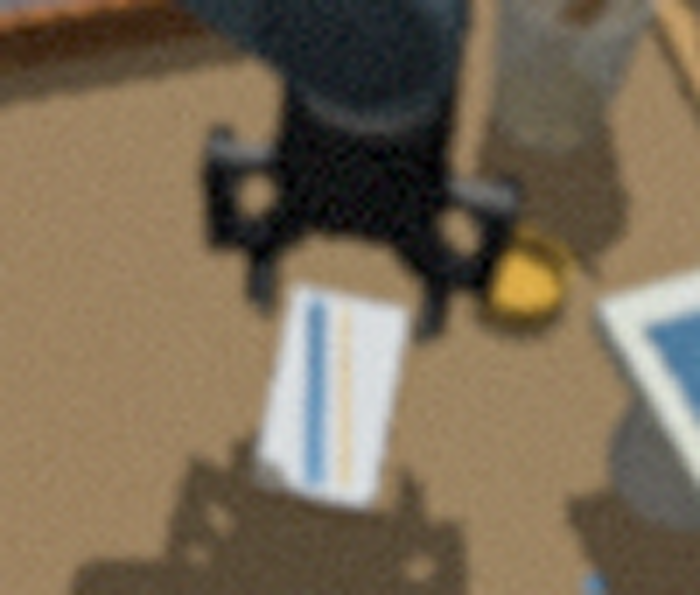

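The observed corners (293,287), (410,308) and (375,505) match the prediction. I descend.

{"api": "drive_tool", "payload": {
  "motion": [
    {"tx": -2,"ty": 0,"tz": 15,"twist": 0,"grip": 0.5},
    {"tx": 0,"ty": 0,"tz": 15,"twist": 0,"grip": 0.5},
    {"tx": 0,"ty": 0,"tz": 12,"twist": 0,"grip": 0.5},
    {"tx": 0,"ty": 0,"tz": 5,"twist": 0,"grip": 0.5},
    {"tx": 0,"ty": 0,"tz": 0,"twist": 0,"grip": 0.5}
  ]
}}

```text
clock: 19.82
tool_pos: [597.7, -299.6, 10.7]
eef_rot: [2.639, 1.605, -0.014]
contact_force: [0.6, -0.6, -0.0]
gripper_width: 0.748
```

```bash
python3 - <<'E'
from h import *
st();tilt()
plan((597,-303,-2),np.radians(62),grip=0.5,step=15)
E
```

```text
t19.82 [ 597.7 -299.6   10.7] head62.58 F [ 0.6 -0.6 -0. ] w0.748 q [-0.62  0.53  1.63 -0.04  0.94 -0.12]
zaxis [ 0.02  -0.049 -0.999] yz 0.040 xz -0.035
1
[{"tx": -3.4, "ty": 1.0, "tz": 12.7, "twist": 0.01, "grip": 0.5}]
```

{"api": "drive_tool", "payload": {
  "motion": [
    {"tx": -3,"ty": 0,"tz": 5,"twist": 0.01,"grip": 0.5},
    {"tx": 0,"ty": 0,"tz": 5,"twist": 0,"grip": 0.5},
    {"tx": 0,"ty": 0,"tz": 2,"twist": 0,"grip": 0.5},
    {"tx": 0,"ty": 0,"tz": 0,"twist": 0,"grip": 0.5}
  ]
}}

```text
clock: 20.15
tool_pos: [597.3, -302.7, -1.3]
eef_rot: [2.646, 1.591, -0.012]
contact_force: [0.9, 0.5, 0.1]
gripper_width: 0.75
```

```bash
python3 - <<'E'
from h import *
st();tilt()
E
```

```text
t20.15 [ 597.3 -302.7   -1.3] head62.01 F [0.9 0.5 0.1] w0.750 q [-0.63  0.55  1.63 -0.04  0.92 -0.12]
zaxis [ 0.021 -0.05  -0.999] yz 0.042 xz -0.034
```

Good; now close on it and lift.

{"api": "drive_tool", "payload": {
  "motion": [
    {"tx": 0,"ty": 0,"tz": 0.5,"twist": 0,"grip": -0.1},
    {"tx": 0,"ty": 0,"tz": 0,"twist": 0,"grip": -0.1},
    {"tx": 0,"ty": 0,"tz": 0,"twist": 0,"grip": -0.1},
    {"tx": 0,"ty": 0,"tz": 0,"twist": 0,"grip": -0.1}
  ],
  "grip_force": 25
}}

```text
clock: 20.48
tool_pos: [598.1, -303.4, -0.3]
eef_rot: [2.644, 1.59, -0.011]
contact_force: [-0.3, -0.2, -0.9]
gripper_width: 0.633
```

```bash
python3 - <<'E'
from h import *
st();tilt()
E
```

```text
t20.48 [ 5.981e+02 -3.034e+02 -3.000e-01] head62.00 F [-0.3 -0.2 -0.9] w0.633 q [-0.63  0.55  1.62 -0.04  0.92 -0.12]
zaxis [ 0.023 -0.052 -0.998] yz 0.044 xz -0.035
```

{"api": "drive_tool", "payload": {
  "motion": [
    {"tx": 0,"ty": 0,"tz": -8,"twist": 0,"grip": -0.1},
    {"tx": 0,"ty": 0,"tz": -15,"twist": 0,"grip": -0.1},
    {"tx": 0,"ty": 0,"tz": -20,"twist": 0,"grip": -0.1},
    {"tx": 0,"ty": 0,"tz": -25,"twist": 0,"grip": -0.1},
    {"tx": 0,"ty": 0,"tz": -20,"twist": 0,"grip": -0.1}
  ]
}}

```text
clock: 20.9
tool_pos: [592.9, -296.6, 88.4]
eef_rot: [2.653, 1.595, -0.017]
contact_force: [-0.2, 0.4, 0.1]
gripper_width: 0.633
```

```bash
python3 - <<'E'
from h import *
st();tilt()
s=get_image('side');crop(s,255,195,355,280,7,'pics/s17.png')
# board a in case
t=get_image('top');crop(t,190,125,300,235,5.4,"pics/t17.png")
f=lambda a,b,z:p2w(t,((a+.5)/5.4-.5+190,(b+.5)/5.4-.5+125),z)[:2].round(1)
for n,c in (("first UL",(81,362,18)),("first LL",(85,444,18)),("aUL",(188,352,30)),("aLL",(190,435,30)),("aUR",(350,345,18)),("aLR",(354,428,18))):print(n,f(*c))
plan((558,-90,110),np.radians(92.5),grip=-0.1,step=30)
E
```

```text
t20.90 [ 592.9 -296.6   88.4] head62.00 F [-0.2  0.4  0.1] w0.633 q [-0.62  0.41  1.63 -0.03  1.06 -0.12]
zaxis [ 0.015 -0.045 -0.999] yz 0.034 xz -0.033
first UL [580.  209.3]
first LL [524.6 206.7]
aUL [584.1 136.1]
aLL [528.5 135.1]
aUR [588.6  28. ]
aLR [532.5  26.1]
8
[{"tx": 20.8, "ty": -16.3, "tz": -2.3, "twist": -0.067, "grip": -0.1}, {"tx": 21.8, "ty": -14.9, "tz": -2.3, "twist": -0.067, "grip": -0.1}, {"tx": 22.8, "ty": -13.4, "tz": -2.3, "twist": -0.067, "grip": -0.1}, {"tx": 23.6, "ty": -11.9, "tz": -2.3, "twist": -0.067, "grip": -0.1}, {"tx": 24.4, "ty": -10.3, "tz": -2.3, "twist": -0.067, "grip": -0.1}, {"tx": 25.0, "ty": -8.7, "tz": -2.3, "twist": -0.067, "grip": -0.1}, {"tx": 25.5, "ty": -7.0, "tz": -2.3, "twist": -0.067, "grip": -0.1}, {"tx": 25.9, "ty": -5.3, "tz": -2.3, "twist": -0.067, "grip": -0.1}]
```

View pics/s17.png

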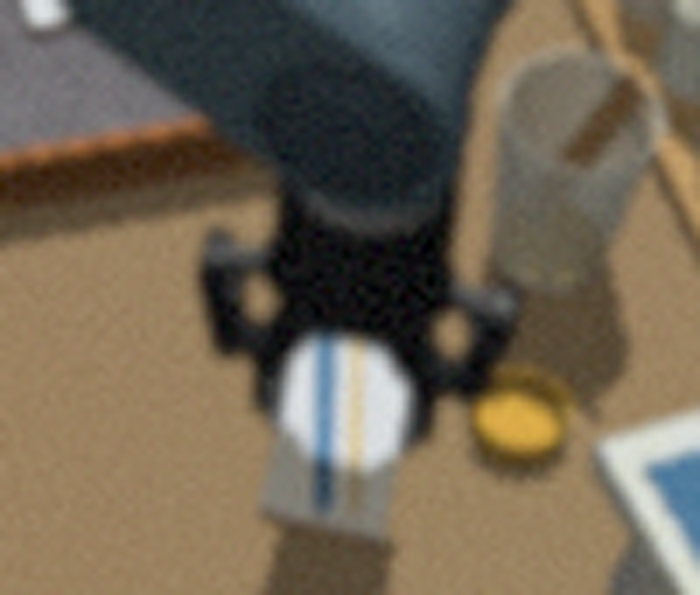

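Held well (opening 0.633). I carry it over; board one measures about 74 mm right of the first, nearly in line.

{"api": "drive_tool", "payload": {
  "motion": [
    {"tx": 21,"ty": -16,"tz": -4,"twist": -0.067,"grip": -0.1},
    {"tx": 22,"ty": -15,"tz": -4,"twist": -0.067,"grip": -0.1},
    {"tx": 23,"ty": -13,"tz": -4,"twist": -0.067,"grip": -0.1},
    {"tx": 24,"ty": -12,"tz": -4,"twist": -0.067,"grip": -0.1},
    {"tx": 25,"ty": -10,"tz": -3,"twist": -0.067,"grip": -0.1},
    {"tx": 25,"ty": -8,"tz": -3,"twist": -0.067,"grip": -0.1},
    {"tx": 25,"ty": -7,"tz": -3,"twist": -0.067,"grip": -0.1},
    {"tx": 20,"ty": -4,"tz": -2,"twist": -0.067,"grip": -0.1},
    {"tx": 0,"ty": 0,"tz": 0,"twist": 0,"grip": -0.1}
  ]
}}

```text
clock: 21.75
tool_pos: [554.5, -87.4, 108.2]
eef_rot: [2.107, 2.261, -0.035]
contact_force: [0.3, 0.2, -1.6]
gripper_width: 0.636
```

```bash
python3 - <<'E'
from h import *
st();tilt()
plan((561,8,85),np.radians(92.5),grip=-0.1,step=25)
E
```

```text
t21.75 [554.5 -87.4 108.2] head94.00 F [ 0.3  0.2 -1.6] w0.636 q [-0.34  0.17  1.89 -0.05  1.05 -0.39]
zaxis [ 0.022 -0.051 -0.998] yz 0.018 xz -0.053
4
[{"tx": 23.7, "ty": 3.3, "tz": 5.8, "twist": 0.007, "grip": -0.1}, {"tx": 23.7, "ty": 3.1, "tz": 5.8, "twist": 0.007, "grip": -0.1}, {"tx": 23.7, "ty": 3.0, "tz": 5.8, "twist": 0.007, "grip": -0.1}, {"tx": 23.7, "ty": 2.8, "tz": 5.8, "twist": 0.007, "grip": -0.1}]
```

{"api": "drive_tool", "payload": {
  "motion": [
    {"tx": 24,"ty": 3,"tz": 4,"twist": 0.007,"grip": -0.1},
    {"tx": 24,"ty": 3,"tz": 5,"twist": 0.007,"grip": -0.1},
    {"tx": 24,"ty": 3,"tz": 5,"twist": 0.007,"grip": -0.1},
    {"tx": 24,"ty": 3,"tz": 6,"twist": 0.007,"grip": -0.1},
    {"tx": 4,"ty": 0,"tz": 12,"twist": 0,"grip": -0.1},
    {"tx": 0,"ty": 0,"tz": 12,"twist": 0,"grip": -0.1},
    {"tx": 0,"ty": 0,"tz": 6,"twist": 0,"grip": -0.1},
    {"tx": 0,"ty": 0,"tz": 0,"twist": 0,"grip": -0.1}
  ]
}}

```text
clock: 22.42
tool_pos: [561.8, 11.1, 49.5]
eef_rot: [2.144, 2.222, -0.036]
contact_force: [-0.6, -0.0, -0.2]
gripper_width: 0.629
```

```bash
python3 - <<'E'
from h import *
st();tilt()
plan((561,8.5,30),np.radians(92.5),grip=-0.1,step=10)
s=get_image('side');crop(s,220,130,320,220,6,'pics/s18.png')
f=lambda P:((w2p(s,P)-[220,130]+.5)*6-.5).round(0)
def rect(c,h,z):
    u=np.array([np.cos(h),np.sin(h)]);v=np.array([np.sin(h),-np.cos(h)])
    return [f((*(np.array(c)+55*a*u+27.5*b*v),z)).tolist() for a,b in((1,1),(1,-1),(-1,-1),(-1,1))]
p=sense()["tool_pos"];print("held",rect(p[:2],head(),p[2]+8.3))
E
```

```text
t22.42 [561.8  11.1  49.5] head91.99 F [-0.6 -0.  -0.2] w0.629 q [-0.16  0.27  1.9  -0.06  0.94 -0.16]
zaxis [ 0.022 -0.054 -0.998] yz 0.020 xz -0.055
2
[{"tx": -1.3, "ty": -0.5, "tz": 9.7, "twist": -0.004, "grip": -0.1}, {"tx": -1.3, "ty": -0.5, "tz": 9.7, "twist": -0.004, "grip": -0.1}]
held [[307.0, 310.0], [222.0, 326.0], [272.0, 456.0], [361.0, 438.0]]
```

View pics/s18.png

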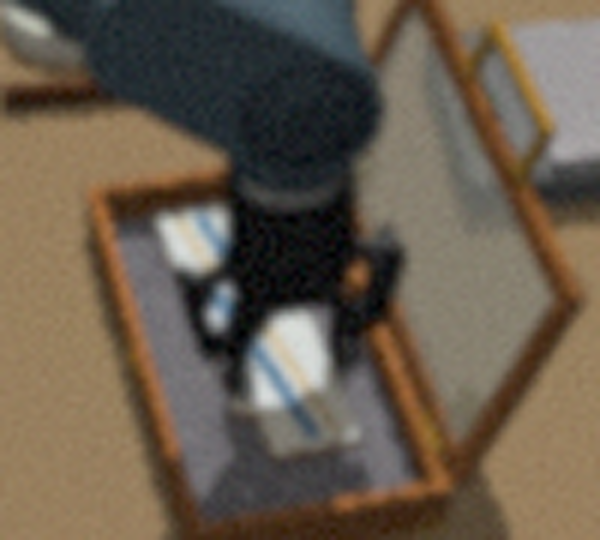

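{"api": "drive_tool", "payload": {
  "motion": [
    {"tx": -1,"ty": -1,"tz": 9,"twist": -0.005,"grip": -0.1},
    {"tx": 0,"ty": -1,"tz": 9,"twist": -0.004,"grip": -0.1},
    {"tx": 0,"ty": 0,"tz": 5,"twist": 0,"grip": -0.1},
    {"tx": 0,"ty": 0,"tz": 0,"twist": 0,"grip": -0.1}
  ],
  "grip_force": 20
}}

```text
clock: 22.8
tool_pos: [561.4, 5.1, 25.8]
eef_rot: [2.137, 2.225, -0.035]
contact_force: [0.0, 0.1, -0.2]
gripper_width: 0.633
```

```bash
python3 - <<'E'
from h import *
st();tilt()
E
```

```text
t22.80 [561.4   5.1  25.8] head92.28 F [ 0.   0.1 -0.2] w0.633 q [-0.17  0.31  1.9  -0.06  0.9  -0.17]
zaxis [ 0.025 -0.055 -0.998] yz 0.022 xz -0.056
```

{"api": "drive_tool", "payload": {
  "motion": [
    {"tx": 4,"ty": 0,"tz": 0,"twist": 0,"grip": -0.1},
    {"tx": 0,"ty": 0,"tz": 2,"twist": 0,"grip": -0.1},
    {"tx": 0,"ty": 0,"tz": 1.5,"twist": 0,"grip": -0.1},
    {"tx": 0,"ty": 0,"tz": 1,"twist": 0,"grip": -0.1}
  ]
}}

```text
clock: 23.13
tool_pos: [561.9, 8.6, 21.1]
eef_rot: [2.137, 2.224, -0.034]
contact_force: [-1.0, -0.4, 1.6]
gripper_width: 0.633
```

```bash
python3 - <<'E'
from h import *
st();tilt()
E
```

```text
t23.13 [561.9   8.6  21.1] head92.24 F [-1.  -0.4  1.6] w0.633 q [-0.16  0.32  1.9  -0.07  0.89 -0.16]
zaxis [ 0.025 -0.055 -0.998] yz 0.023 xz -0.056
```

{"api": "drive_tool", "payload": {
  "motion": [
    {"tx": 0,"ty": 0,"tz": 1.5,"twist": 0,"grip": -0.1},
    {"tx": 0,"ty": 0,"tz": 1.5,"twist": 0,"grip": -0.1},
    {"tx": 0,"ty": 0,"tz": 1,"twist": 0,"grip": -0.1}
  ]
}}

```text
clock: 23.38
tool_pos: [562.6, 8.2, 18.3]
eef_rot: [2.135, 2.225, -0.035]
contact_force: [-2.9, -1.1, 3.7]
gripper_width: 0.629
```

```bash
python3 - <<'E'
from h import *
st();tilt()
E
```

```text
t23.38 [562.6   8.2  18.3] head92.30 F [-2.9 -1.1  3.7] w0.629 q [-0.16  0.33  1.9  -0.07  0.88 -0.16]
zaxis [ 0.026 -0.056 -0.998] yz 0.024 xz -0.057
```

Light contact, with the board pivoting gently. One more small step, then release slowly.

{"api": "drive_tool", "payload": {
  "motion": [
    {"tx": 0,"ty": -0.5,"tz": 1.5,"twist": 0,"grip": -0.1},
    {"tx": 0,"ty": 0,"tz": 0,"twist": 0,"grip": 0.28},
    {"tx": 0,"ty": 0,"tz": 0,"twist": 0,"grip": 0.35},
    {"tx": 0,"ty": 0,"tz": 0,"twist": 0,"grip": 0.42},
    {"tx": 0,"ty": 0,"tz": 0,"twist": 0,"grip": 0.5},
    {"tx": 0,"ty": 0,"tz": 0,"twist": 0,"grip": 0.5}
  ]
}}

```text
clock: 23.88
tool_pos: [562.8, 8.2, 16.5]
eef_rot: [2.135, 2.223, -0.032]
contact_force: [0.3, -0.5, -0.1]
gripper_width: 0.754
```

{"api": "drive_tool", "payload": {
  "motion": [
    {"tx": 0,"ty": 0,"tz": -6,"twist": 0,"grip": 0.5},
    {"tx": 0,"ty": 0,"tz": -15,"twist": 0,"grip": 0.5},
    {"tx": 0,"ty": 0,"tz": -25,"twist": 0,"grip": 0.5},
    {"tx": 0,"ty": 0,"tz": -30,"twist": 0,"grip": 0.5},
    {"tx": 0,"ty": 0,"tz": -25,"twist": 0,"grip": 0.5}
  ]
}}

```text
clock: 24.3
tool_pos: [554.5, 14.8, 114.4]
eef_rot: [2.145, 2.232, -0.046]
contact_force: [1.1, 0.3, -0.2]
gripper_width: 0.749
```

{"api": "drive_tool", "payload": {
  "motion": [
    {"tx": -33,"ty": -3,"tz": 0,"twist": 0,"grip": 0.5},
    {"tx": -33,"ty": -3,"tz": 0,"twist": 0,"grip": 0.5},
    {"tx": -33,"ty": -3,"tz": 0,"twist": 0,"grip": 0.5},
    {"tx": -33,"ty": -3,"tz": 0,"twist": 0,"grip": 0.5},
    {"tx": -33,"ty": -3,"tz": 0,"twist": 0,"grip": 0.5},
    {"tx": -33,"ty": -3,"tz": 0,"twist": 0,"grip": 0.5},
    {"tx": -33,"ty": -3,"tz": 0,"twist": 0,"grip": 0.5},
    {"tx": 0,"ty": 0,"tz": 0,"twist": 0,"grip": 0.5}
  ]
}}

```text
clock: 24.97
tool_pos: [548.8, -225.0, 141.7]
eef_rot: [2.122, 2.226, -0.03]
contact_force: [0.1, -0.2, -0.0]
gripper_width: 0.749
```

```bash
python3 - <<'E'
from h import *
st();tilt()
t=get_image('top');crop(t,190,125,300,235,5.4,"pics/t19.png")
s=get_image('side');crop(s,220,130,320,220,7,'pics/s19.png')
E
```

```text
t24.97 [ 548.8 -225.   141.7] head92.70 F [ 0.1 -0.2 -0. ] w0.749 q [-0.57  0.18  1.81 -0.04  1.09 -0.6 ]
zaxis [ 0.035 -0.06  -0.998] yz 0.032 xz -0.061
```

View pics/t19.png

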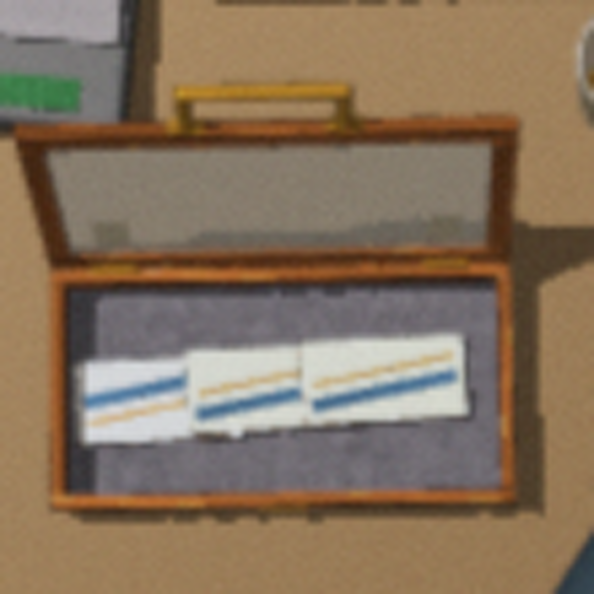

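View pics/s19.png

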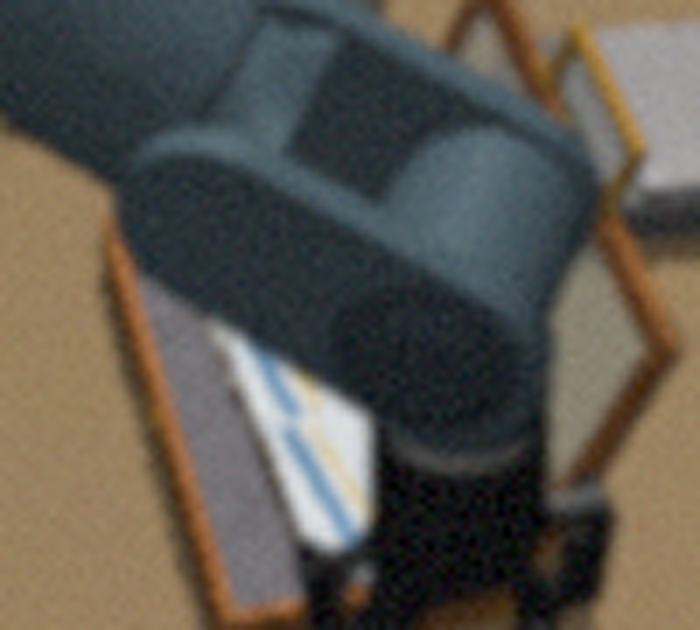

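```bash
python3 - <<'E'
from h import *
t=get_image('top')
f=lambda a,b,z:p2w(t,((a+.5)/5.4-.5+190,(b+.5)/5.4-.5+125),z)[:2]
F=(f(81,362,18)+f(238,353,18)+f(243,437,18)+f(85,444,18))/4
d=(f(238,353,18)+f(243,437,18)-f(81,362,18)-f(85,444,18));d/=np.linalg.norm(d);n=np.array([-d[1],d[0]])
print("first",F,d)
for nm,cs in(("a",((188,352,29),(190,435,29),(350,345,18),(354,428,18))),("b",((302,342,29),(304,425,29),(463,335,18),(467,415,18)))):
    p=[f(*c) for c in cs];c=sum(p)/4;v=p[2]+p[3]-p[0]-p[1];v/=np.linalg.norm(v)
    print(nm,c,"along",(c-F)@d,"lat",(c-F)@n,"ang",np.arccos(v@d))
z=t["z_map"];T=t["camera_from_world"];K=np.linalg.inv(t["mtx"])
for y in range(205,-50,-15):
    hs=[]
    for x in (545,552,559,566):
        u=np.rint(w2p(t,(x,y,22))).astype(int);P=T[:3,:3].T@(K@np.array([u[0],u[1],1.])*z[u[1],u[0]]-T[:3,3]);hs.append(P[2])
    print(y,round(float(np.mean(hs)),1),end="; ")
E
```

```text
first [554.14699021 155.00746349] [ 0.03478382 -0.99939486]
a [558.47018826  81.37769336] along 73.73559115474723 lat 1.7594568958372665 ang 0.0027602830364579
b [564.46758845   5.31549144] along 149.96037728286413 lat 5.107493529536788 ang 0.012544898270126547
205 17.5; 190 19.3; 175 20.2; 160 20.1; 145 15.9; 130 27.1; 115 28.3; 100 26.9; 85 24.8; 70 24.7; 55 29.3; 40 29.8; 25 29.3; 10 25.6; -5 23.2; -20 23.6; -35 20.5;
```

Everything is within tolerance: spacing 74 and 76 mm, lateral offset 2 and 5 mm, and the depth map shows both boards sloping down to the right. The lid is on its stop. Handing in.

```bash
python3 -c "
from plant import close_job
print(close_job())"
```

```text
the job is handed in; nothing more can be done
None
```

The lid is open against its stop and both sample boards are shingled rightwards from the first board. I handed the job in at about 25 s of the 72 s; it reports no verdict.

- **Lid:** I lifted it by the bow handle past upright and let it go at the stop. The last top view shows it leaning back.
- **Boards (camera measurements):**

| Board laid | Distance beyond the one before | Off the first board's centre line | Angle to the first board |
|---|---|---|---|
| First one laid | about 74 mm | about 2 mm | about 0.003 rad |
| Second one laid | about 76 mm | about 5 mm | about 0.013 rad |

- **Slope:** The depth map shows both boards falling towards the right, about 28 to 24 mm for the first and 30 to 20 mm for the second. Its readings are a few mm noisy. I could not measure the contact forces with the case or between the boards.
- **First board and bystanders:** The first board showed no visible shift in the top view. I kept clear of the bystanders but did not measure their positions at the end.
- **Tool tilt:** Loads on the handle tilted the tool by about 0.1 rad, which the moves cannot correct directly. I levelled it by pressing the closed fingertips on the case's fixed front wall, with about 30 N seen at the wrist. About 0.05 rad of lean along the row remained while I laid the boards.
- **Refused move:** One early move call was refused because its rows left out the grip value. Nothing moved in that call.

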